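# Stack a sieve set on the shaker

## Task

Build up the sieve set on the little shaker for grading crushed stone: seat the receiver pan in the socket ring on the shaker's table, then nest the fine sieve in it, then the medium one, then the coarse one, and close the stack with the lid. Every piece must sit level and fully home in the one below it; leave the other things on the bench where they are.

Things in the scene. Friction and masses are not known exactly. Their poses are not given: they have to be found in the camera images.
- fine_sieve_center (a point): FINE sieve: round brass frame, 32 mm high: above, a straight wall 22 mm high, 58 mm outside, mouth 52 mm, graspable across its outside; below, a skirt 10 mm high on which it stands, tapering from 49 mm to 39 mm at the foot. The lowest of the three sieves; close steel mesh, openings 1.3 mm, almost like a solid sheet. About 90 g. The point is its centre, 16 mm above its underside; z up, symmetric about it.
- medium_sieve_center (a point): MEDIUM sieve: round brass frame, 44 mm high: above, a straight wall 34 mm high, 58 mm outside, mouth 52 mm, graspable across its outside; below, a skirt 10 mm high on which it stands, tapering from 49 mm to 39 mm at the foot. Steel mesh, openings 3 mm. About 110 g. The point is its centre, 22 mm above its underside; z up, symmetric about it.
- coarse_sieve_center (a point): COARSE sieve: round brass frame, 58 mm high: above, a straight wall 48 mm high, 58 mm outside, mouth 52 mm, graspable across its outside; below, a skirt 10 mm high on which it stands, tapering from 49 mm to 39 mm at the foot. The tallest of the three sieves; wide steel mesh, openings 6.5 mm. About 140 g. The point is its centre, 29 mm above its underside; z up, symmetric about it.
- pan_center (a point): Receiver pan, not a sieve: open round brass pan, 28 mm high: above, a straight wall 18 mm high, 58 mm outside, mouth 52 mm, graspable across its outside; below, a skirt 10 mm high on which it stands, tapering from 49 mm to 39 mm at the foot. The lowest piece, with a closed brass floor instead of a mesh. About 90 g. The point is its centre, 14 mm above its underside; z up, symmetric about it.
- lid_center (a point): Brass lid, 36 mm high: closed skirt like the sieves' (10 mm high), on it a flat disc 58 mm across and 4 mm thick, in its middle an upright round knob, 17 mm in diameter and 22 mm tall, to grasp. About 90 g. The point lies on the axis 18 mm above the underside (4 mm above the disc, 18 mm below the knob's top); z up, symmetric about it.
- shaker_seat (a point): Centre of the mouth, at the rim (66 mm above the bench), of the steel socket ring (inside 52 mm, outside 68 mm, 12 mm high) on the round table of the grey shaker, a fixed box 120 x 120 x 42 mm with a dial in front; z up. Every skirt fits into this ring, the pan and the sieves with 1.5 mm play all round; seated, a piece's shoulder or disc rests on the rim, its underside 10 mm below the rim.
- grit_bottle: Bystander: clear jar of dark grit with an aqua screw cap, 53 mm in diameter, 96 mm high, standing towards the back. Origin at the centre of its underside.
- tea_cup: Bystander: small white porcelain cup, 77 mm across, 57 mm high. Origin at the centre of its underside.
- carved_bangle: Bystander: reddish-brown carved bangle lying flat, 70 mm across, 22 mm high. Origin at the centre of its underside.
- flat_pliers: Bystander: pliers with orange handles lying on the bench near its front edge, 160 mm long (its x axis), 56 mm wide, 13 mm high. Origin at the centre of its underside.

How it is judged:
By the outcome, as a careful person would: the job done as asked, in the order asked, and still so for the second after the job is handed in, with the robot touching nothing.
It also fails if it takes over 99 s, if anything falls off the work surface, if the arm or the gripper's body presses on something with over 40 N, if the wrist force passes 120 N, or if a joint passes its speed limit or range.

## Robot

A 7-joint arm with a two-finger parallel gripper is mounted at the origin on a cart in front of the work surface, level with it; the furniture and walls round the work are solid. World frame = base frame: x ahead of the robot, y to its left, z up, the work surface at z = 0. Lengths are in m, angles in rad, forces in N, time in s.
With the tool pointing down it reaches from about 0.4 to 0.875 m from the base axis. Payload 19.3 kg.
Tool frame: the origin (TCP) lies on the centre line of the jaws, within the pads' length; the fingertips stand 14 mm ahead of it and the grasp point (between the pads) lies 5 mm behind it; z points along the fingers, y is the direction in which the jaws open and shut (so a half turn about z gives the same grasp; the last joint's range is limited). The gripper opens to 85 mm and grips with 20 to 120 N. Pads are 22 mm wide; open, the fingers measure 114 mm over their backs; the gripper's body (76 mm by 85 mm) begins 54 mm behind the grasp point. The pads swing forward as they close: fully open they stand 13 mm farther back than shut.
Start: joints at [-1.267, 0.521, -0.036, 1.599, 0.021, 1.021, -0.113], TCP at [0.228, 0.582, 0.245] pointing down, gripper open.
Joint ranges: [-2.91, 2.91], [-0.3, 2.13], [-1.5, 1.42], [0.17, 2.43], [-1.26, 4.41], [0.16, 1.93], [-2.52, 2.52]. Speed limits (rad/s): [1.89, 1.89, 2.39, 2.39, 3.01, 3.01, 3.01].

## Interface

Orientations are given as a unit quaternion [x, y, z, w].
In Python, from plant import readout, vision, robot gives the robot as it stands.
- The arm moves only by the shell command python3 -m pendant 'ROWS' [FORCE]. ROWS is JSON, one flat list of numbers, 7 for each row, row after row: the opening, from 0 (shut) to 1 (fully open), then the shift along the tool's x, y, z in units of 5 cm (1.0 is 5 cm), then the turn, a rotation vector about the tool's x, y, z in units of 0.15 rad (1.0 is 0.15 rad). In form: [hand, x, y, z, rx, ry, rz, hand, x, y, z, rx, ry, rz, ...]. A call has 1 to 10 rows; each row shifts and turns the commanded pose from where the row before left it, along the tool's axes as they then stand; what a row does not reach is not made up. A row lasts 1/10 s, in which the tool goes at most 50 mm and 8.59 degrees, less where a joint would pass 70% of its speed; a pose out of reach is approached as far as the arm can. A call with a number of a shift or a turn outside -1 to 1 is refused whole. A call with a gripper value outside its range is refused whole. The fingers move at their own pace and stop on an object; FORCE is the grip in N (left out, the last holds). Time passes only in rows, so rows that do not move let the fingers close. It gives the time, the measured TCP pose, the force and the opening at its end, in the units of the state.
- readout.get_obs(): the state, without advancing time (a new reading comes with each control period).
- vision.snapshot(name): name is "side" or "top" or "wrist"; returns the picture (384x512x3 uint8, red, green, blue); there is no depth.
- vision.camera_params(name): a dict with "camera_matrix" (3x3 intrinsics, pixels), "rvec" (rotation vector, rad) and "tvec" (3), from world to camera coordinates, as OpenCV has them; the wrist camera has in their place "tool_from_camera" (4x4, takes a point from camera to tool coordinates, whose origin is the TCP and whose axes are the flange's). Camera axes: x right, y down, z forward; pixel columns grow to the right and rows downward; lengths in m; the calibration is good to about 2 mm. A picture is of the moment at which its call begins: read the wrist's pose just before it. camera_params takes no time and is no camera call.
- robot.sign_off(): hands the job in, once; it reports no verdict.
The state is a dict: "time": time; "q": joint angles; "joint_velocities": joint speeds; "joint_efforts": joint torques, N m; "ee_pos": TCP position; "tool_rot": TCP orientation; "contact_force": force on the tool from outside, world axes, zero at the start; "torque": the same for the moment, N m; "finger_gap": finger opening in m.
Only numpy, scipy, OpenCV 4.12 (cv2) and the standard library are available. Lean on these libraries where they do the work, as an engineer would, in place of code of your own. Each camera call takes 0.05 s, during which the arm holds its last target.

## Working session

There is one attempt and no reset: what is moved stays moved. The work goes in short steps, Python scripts to look and compute and a shell command to move; the robot and the scene stay as the last step left them, time stands still between calls to the robot, and variables do not carry over. Pictures are saved under pics/ and viewed, and the job is handed in when it is done.

```bash
ls; mkdir -p pics; python3 - <<'E'
from plant import readout, vision, robot
import cv2
print(readout.get_obs())
for n in ("side","top","wrist"):
    im=vision.snapshot(n); cv2.imwrite(f"pics/{n}0.png",cv2.cvtColor(im,cv2.COLOR_RGB2BGR))
    print(n,vision.camera_params(n))
E
```

```text
pics
{'time': 0.0, 'q': array([-1.26721777,  0.52201356, -0.03633285,  1.59995453,  0.02121347,
        1.02107599, -0.11276268]), 'joint_velocities': array([ 0.00042478,  0.00075501,  0.00011498, -0.00010086,  0.00087273,
       -0.00084609, -0.00020641]), 'joint_efforts': array([-2.86454509e-03, -9.27074790e+01,  1.97833881e+00, -3.69939816e+01,
        1.76752056e-02,  8.22538947e-03,  4.99591476e-05]), 'ee_pos': array([0.22813541, 0.58156569, 0.24474509]), 'tool_rot': array([ 1.85784479e-01,  9.82590374e-01, -5.29825640e-04, -5.81967157e-05]), 'contact_force': array([-0.34406297,  0.30179659,  0.97318699]), 'torque': array([-0.01915406,  0.01113918,  0.01618192]), 'finger_gap': 0.08540735430704362}
side {'camera_matrix': array([[492.02869396,   0.        , 257.94236636],
       [  0.        , 492.02869396, 186.25886617],
       [  0.        ,   0.        ,   1.        ]]), 'rvec': array([ 0.75279409, -2.52641063,  1.17751269]), 'tvec': array([0.48643834, 0.22971096, 1.3024978 ])}
top {'camera_matrix': array([[402.27867551,   0.        , 259.76930738],
       [  0.        , 402.27867551, 197.56088535],
       [  0.        ,   0.        ,   1.        ]]), 'rvec': array([ 2.15942668, -2.11614686,  0.15472297]), 'tvec': array([0.04306231, 0.57374143, 1.13605174])}
wrist {'camera_matrix': array([[308.21090707,   0.        , 257.53681056],
       [  0.        , 308.21090707, 197.05235039],
       [  0.        ,   0.        ,   1.        ]]), 'tool_from_camera': array([[ 5.84364722e-04, -9.61890561e-01, -2.73434100e-01,
         6.75815811e-02],
       [ 9.99999829e-01,  5.59564780e-04,  1.68686135e-04,
         7.49694982e-04],
       [-9.25350939e-06, -2.73434152e-01,  9.61890724e-01,
        -1.27360879e-01],
       [ 0.00000000e+00,  0.00000000e+00,  0.00000000e+00,
         1.00000000e+00]])}
```

View pics/top0.png

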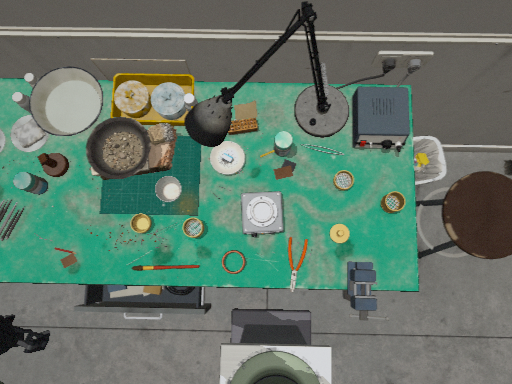

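View pics/side0.png

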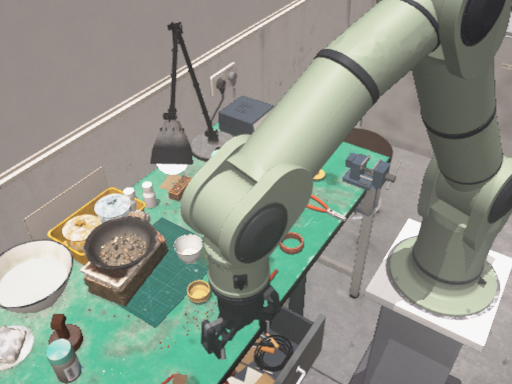

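View pics/wrist0.png

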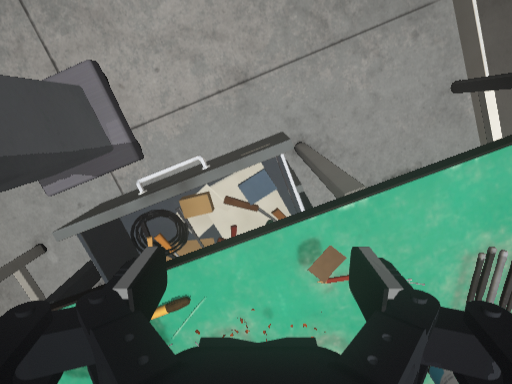

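```bash
cat > h.py <<'E'
import numpy as np, cv2
from plant import readout, vision, robot
from scipy.spatial.transform import Rotation as R
def cam(name):
    p=vision.camera_params(name); K=p["camera_matrix"]
    if "rvec" in p:
        Rm=cv2.Rodrigues(p["rvec"])[0]; return K,Rm,np.array(p["tvec"]).ravel()
    o=readout.get_obs(); T=np.eye(4); T[:3,:3]=R.from_quat(o["tool_rot"]).as_matrix(); T[:3,3]=o["ee_pos"]
    M=np.linalg.inv(T@p["tool_from_camera"]); return K,M[:3,:3],M[:3,3]
def px2w(C,u,v,z):
    K,Rm,t=C; c=-Rm.T@t; d=Rm.T@np.linalg.inv(K)@np.array([u,v,1.]); return c+d*(z-c[2])/d[2]
def w2px(C,P):
    K,Rm,t=C; q=(Rm@np.atleast_2d(P).T).T+t; q=q@K.T; return q[:,:2]/q[:,2:]
def shot(name,file,crop=None,s=1):
    im=cv2.cvtColor(vision.snapshot(name),cv2.COLOR_RGB2BGR); cv2.imwrite("pics/raw_"+file,im)
    if crop: im=im[crop[1]:crop[3],crop[0]:crop[2]]
    im=cv2.resize(im,None,fx=s,fy=s,interpolation=cv2.INTER_CUBIC); cv2.imwrite("pics/"+file,im)
def circ(C,c,r,z,n=60):
    a=np.linspace(0,2*np.pi,n); return w2px(C,np.c_[c[0]+r*np.cos(a),c[1]+r*np.sin(a),np.full(n,z)])
E
python3 - <<'E'
from h import *
im=cv2.imread("pics/top0.png")
tiles=[cv2.resize(im[v-20:v+20,u-20:u+20],(260,260),interpolation=cv2.INTER_CUBIC) for u,v in [(141,224),(194,228),(344,180),(394,202),(340,233),(263,211)]]
cv2.imwrite("pics/z0.png",np.vstack([np.hstack(tiles[:3]),np.hstack(tiles[3:])]))
C=cam("top")
for u,v,z in [(141,224,.028),(194,228,.04),(344,180,.04),(394,202,.05),(340,233,.03),(263,211,.066)]: print(px2w(C,u,v,z))
print("cam",-C[1].T@C[2])
E
```

```text
[0.48941826 0.40358109 0.028     ]
[0.4798995  0.24443845 0.04      ]
[ 0.63088517 -0.19346229  0.04      ]
[ 0.56648428 -0.33584621  0.05      ]
[ 0.47467605 -0.18204465  0.03      ]
[0.53063173 0.04438528 0.066     ]
cam [0.39298264 0.04279283 1.21052905]
```

View pics/z0.png

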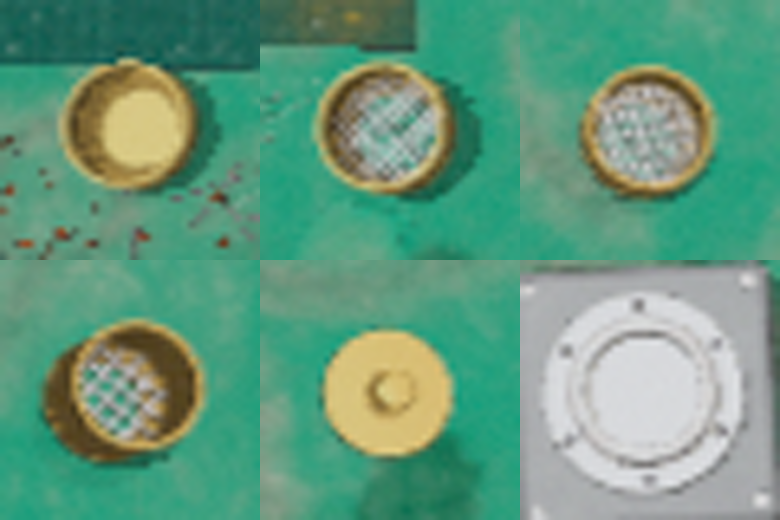

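```bash
cat >> h.py <<'E'
def brassmask(im,S=6):
    b=cv2.resize(im,None,fx=S,fy=S,interpolation=cv2.INTER_CUBIC).astype(int)
    m=((b[...,2]>b[...,1]+4)&(b[...,1]>b[...,0])).astype(np.uint8)
    return m
def fit(C,im,u,v,w,hs,S=6):
    """fit piece silhouettes (top rim z=h)"""
    x0,y0=int(u-w),int(v-w); sub=im[y0:y0+2*w,x0:x0+2*w]
    m=brassmask(sub,S); m=cv2.morphologyEx(m,cv2.MORPH_OPEN,np.ones((5,5)))
    cs,_=cv2.findContours(m,cv2.RETR_EXTERNAL,cv2.CHAIN_APPROX_NONE)
    cc=max(cs,key=cv2.contourArea); mm=np.zeros_like(m); cv2.drawContours(mm,[cv2.convexHull(cc)],-1,1,-1)
    from scipy.optimize import minimize
    out=[]
    def iou(p,h,draw=False):
        pts=[circ(C,p,.029,h),circ(C,p,.029,.010),circ(C,p,.0245,.010),circ(C,p,.0195,0)]
        q=(np.vstack(pts)-[x0,y0]+.5)*S-.5
        a=np.zeros_like(mm); cv2.fillPoly(a,[np.round(cv2.convexHull(q.astype(np.float32))*16).astype(np.int32)],1,shift=4)
        return -(a&mm).sum()/(a|mm).sum()
    for h in hs:
        p0=px2w(C,u,v,h)[:2]; r=minimize(iou,p0,args=(h,),method="Nelder-Mead",options=dict(initial_simplex=[p0,p0+[.008,0],p0+[0,.008]],xatol=1e-4))
        out.append((h,r.x.round(4),round(-r.fun,4)))
    return out
E
python3 - <<'E'
from h import *
im=cv2.imread("pics/top0.png");C=cam("top")
for u,v in [(141,224),(194,228),(344,180),(394,202)]:
    print(u,v); [print("  ",*r) for r in fit(C,im,u,v,22,[.028,.032,.044,.058])]
# lid disc
x,y=320,213; m=brassmask(im[y:y+40,x:x+40]); M=cv2.moments(m,True); u=(M['m10']/M['m00']+.5)/6-.5+x; v=(M['m01']/M['m00']+.5)/6-.5+y
print("lid",u,v,px2w(C,u,v,.014),np.sqrt(m.sum()/36/np.pi)*2)
E
```

```text
141 224
   0.028 [0.5274 0.3476] -0.0
   0.032 [0.5271 0.3464] -0.0
   0.044 [0.5261 0.3427] -0.0
   0.058 [0.528  0.3737] -777556233085042.5
194 228
   0.028 [0.5278 0.1865] -0.0
   0.032 [0.5275 0.1858] -0.0
   0.044 [0.5266 0.1837] -0.0
   0.058 [0.5256 0.1813] -0.0
344 180
   0.028 [ 0.6443 -0.1309] -0.0
   0.032 [ 0.6435 -0.1301] -0.0
   0.044 [ 0.6411 -0.1277] -0.0
   0.058 [ 0.6382 -0.1248] -0.0
394 202
   0.028 [ 0.6348 -0.332 ] -0.0
   0.032 [ 0.5994 -0.273 ] -0.0
   0.044 [ 0.5976 -0.2691] -0.0
   0.058 [ 0.6193 -0.3072] -0.0
lid 339.16586836102965 233.12067448680352 [ 0.47537573 -0.18261911  0.014     ] 19.021362656118395h.py:36: RuntimeWarning: overflow encountered in scalar negative
  return -(a&mm).sum()/(a|mm).sum()
```

uint8 overflow; cast.

```bash
sed -i 's/return -(a&mm).sum()/return -1.0*float((a\&mm).sum())/; ' h.py
python3 - <<'E'
from h import *
im=cv2.imread("pics/top0.png");C=cam("top")
for u,v in [(141,224),(194,228),(344,180),(394,202)]:
    print(u,v); [print("  ",*r) for r in fit(C,im,u,v,22,[.028,.032,.044,.058])]
# ring: try edges
g=cv2.resize(im[185:237,237:289],None,fx=8,fy=8,interpolation=cv2.INTER_CUBIC)
for c,r,z,col in [((.5306,.0444),.026,.066,(0,0,255)),((.5306,.0444),.034,.066,(255,0,0))]:
    q=(circ(C,c,r,z)-[237,185]+.5)*8; cv2.polylines(g,[q.astype(int)],True,col,1)
cv2.imwrite("pics/ring0.png",g)
E
```

```text
141 224
   0.028 [0.4932 0.4082] 0.9251
   0.032 [0.4935 0.4086] 0.8997
   0.044 [0.4932 0.4027] 0.8308
   0.058 [0.4918 0.4   ] 0.7622
194 228
   0.028 [0.4836 0.2511] 0.9672
   0.032 [0.4834 0.2508] 0.9542
   0.044 [0.4829 0.2488] 0.9048
   0.058 [0.4825 0.2483] 0.8507
344 180
   0.028 [ 0.6355 -0.1944] 0.9514
   0.032 [ 0.6347 -0.1938] 0.9294
   0.044 [ 0.6326 -0.1927] 0.8629
   0.058 [ 0.6293 -0.1881] 0.797
394 202
   0.028 [ 0.572  -0.3433] 0.8688
   0.032 [ 0.5715 -0.3415] 0.8894
   0.044 [ 0.5708 -0.3393] 0.956
   0.058 [ 0.5686 -0.336 ] 0.9261
```

View pics/ring0.png

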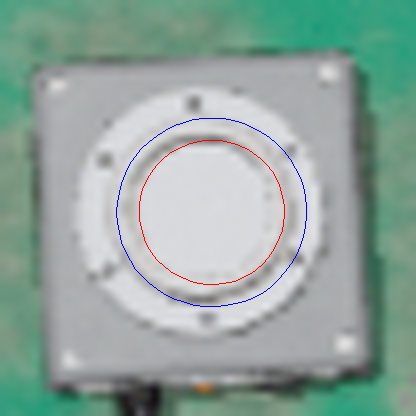

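```bash
python3 -m pendant '[1,0,0,0,0,0,-0.83, 1,0,0,0,0,0,-0.83, 1,0,0,0,0,0,-0.83, 1,-0.87,-0.6,0.3,0,0,0, 1,-0.87,-0.6,0.3,0,0,0, 1,-0.87,-0.6,0.3,0,0,0, 1,-0.87,-0.6,0.3,0,0,0, 1,-0.87,-0.6,0.3,0,0,0, 1,-0.87,-0.6,0.3,0,0,0, 1,0,0,0,0,0,0]' 60
python3 - <<'E'
from h import *
o=readout.get_obs(); print(o["ee_pos"],o["tool_rot"],o["q"],o["time"],np.abs(o["joint_velocities"]).max())
shot("wrist","w1.png",None,1.5); shot("top","t1.png",(60,80,420,290),2.1)
E
```

```text
time: 1.15
ee_pos: [0.4711, 0.4116, 0.1613]
tool_rot: [0.004, 1.0, -0.002, 0.0]
contact_force: [-1.1, -0.9, -0.8]
finger_gap: 0.0853
[0.47105378 0.41164001 0.16129189] [ 4.36516791e-03  9.99987979e-01 -2.21714642e-03  2.65496112e-04] [-0.75531118  0.6180588  -0.08826157  1.6679752   0.07181409  0.86159889
  0.6877907 ] 1.15 0.07943600025699295
```

View pics/w1.png

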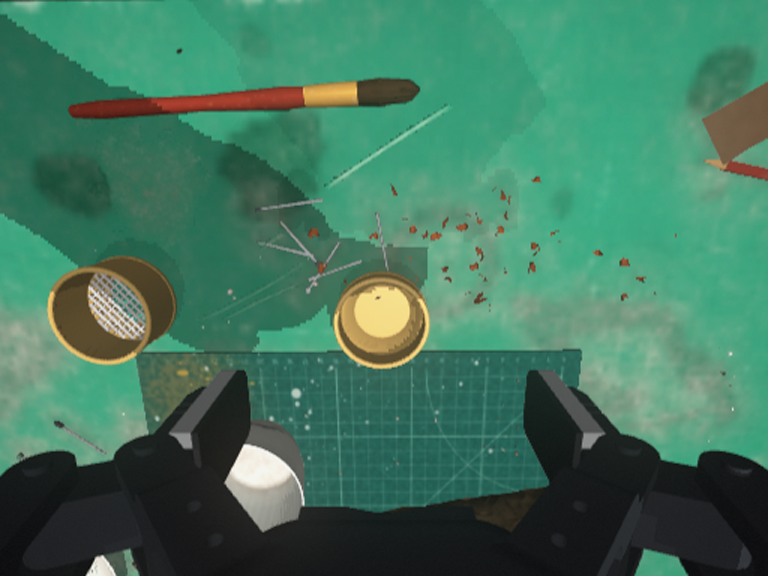

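View pics/t1.png

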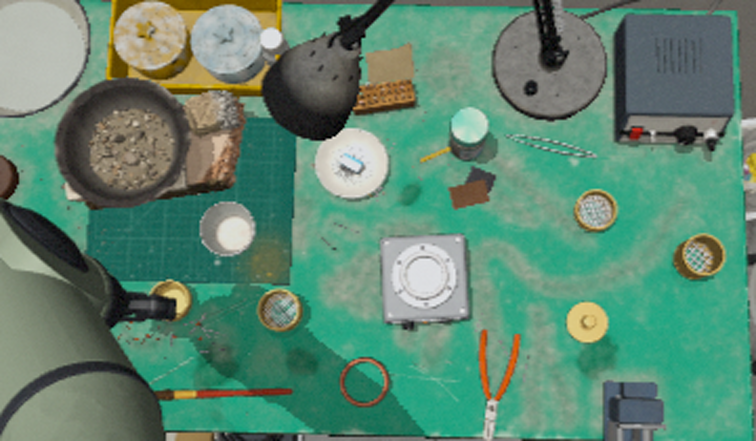

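```bash
cat >> h.py <<'E'
def overlay(C,imfile,out,items,crop=None,s=1.5):
    im=cv2.imread("pics/"+imfile); 
    x0,y0=(crop[0],crop[1]) if crop else (0,0)
    if crop: im=im[crop[1]:crop[3],crop[0]:crop[2]]
    im=cv2.resize(im,None,fx=s,fy=s,interpolation=cv2.INTER_CUBIC)
    for c,r,z,col in items:
        q=(circ(C,c,r,z)-[x0,y0]+.5)*s-.5; cv2.polylines(im,[np.round(q*16).astype(np.int32)],True,col,1,shift=4)
    cv2.imwrite("pics/"+out,im)
E
python3 - <<'E'
from h import *
im=cv2.imread("pics/raw_w1.png");C=cam("wrist")
for u,v,w in [(254.5,212.5,45),(73,207,48)]:
    print(u,v); [print("  ",*r) for r in fit(C,im,u,v,w,[.028,.032,.044,.058],4)]
c=fit(C,im,254.5,212.5,45,[.028],4)[0][1]; c2=fit(C,im,73,207,48,[.044],4)[0][1]
overlay(C,"raw_w1.png","o1.png",[(c,.029,.028,(0,0,255)),(c,.026,.028,(0,0,255)),(c,.029,.01,(0,0,255)),(c2,.029,.044,(0,0,255)),(c2,.026,.044,(0,0,255)),(c2,.029,.01,(0,0,255))],(20,150,320,270),2.6)
E
```

```text
254.5 212.5
   0.028 [0.4911 0.4135] 0.9805
   0.032 [0.4911 0.4138] 0.9405
   0.044 [0.4909 0.4138] 0.8307
   0.058 [0.4915 0.4137] 0.7367
73 207
   0.028 [0.484  0.2472] 0.8175
   0.032 [0.4832 0.2498] 0.8699
   0.044 [0.481  0.2549] 0.9647
   0.058 [0.4813 0.2542] 0.8201
```

View pics/o1.png

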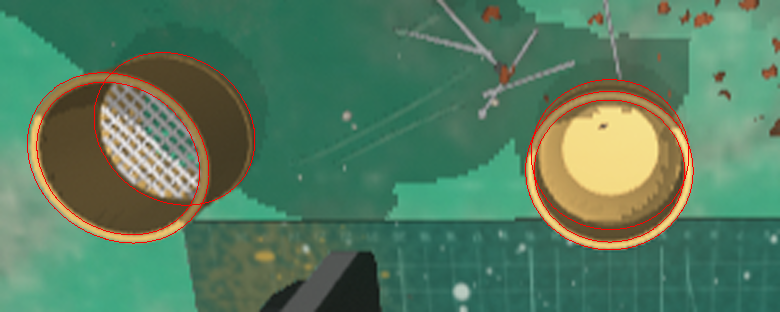

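```bash
python3 - <<'E'
from h import *
p=vision.camera_params("wrist");K=p["camera_matrix"];T=np.linalg.inv(p["tool_from_camera"])
for x in (.011,-.011):
  for z in (-.02,-.01,0,.005,.01,.015,.02):
    q=T@[x,.0427,z,1]; q=K@q[:3]; print(x,z,(q[:2]/q[2]).round(1),(q[:2]/q[2]*1.5).round(0))
im=cv2.imread("pics/raw_w1.png")[230:340,330:420]; cv2.imwrite("pics/f1.png",cv2.resize(im,None,fx=5,fy=5))
# lamp triangulate
C1=cam("top");C2=cam("side")
P=[C[0]@np.c_[C[1],C[2]] for C in (C1,C2)]
for a,b in [((208,122),(172,150)),((227,95),(178,122))]:
    X=cv2.triangulatePoints(P[0],P[1],np.array(a,float),np.array(b,float)); print("lamp",(X[:3]/X[3]).ravel())
E
```

```text
0.011 -0.02 [368.1 261.8] [552. 393.]
0.011 -0.01 [359.8 250.4] [540. 376.]
0.011 0 [352.7 240.6] [529. 361.]
0.011 0.005 [349.5 236.1] [524. 354.]
0.011 0.01 [346.5 232. ] [520. 348.]
0.011 0.015 [343.7 228.2] [515. 342.]
0.011 0.02 [341.  224.5] [512. 337.]
-0.011 -0.02 [362.7 311. ] [544. 466.]
-0.011 -0.01 [355.2 296.6] [533. 445.]
-0.011 0 [348.7 284.1] [523. 426.]
-0.011 0.005 [345.7 278.4] [519. 418.]
-0.011 0.01 [343.  273.1] [514. 410.]
-0.011 0.015 [340.4 268.2] [511. 402.]
-0.011 0.02 [337.9 263.5] [507. 395.]
lamp [0.73734663 0.18919777 0.22882764]
lamp [0.77341094 0.12971631 0.27957211]
```

View pics/f1.png

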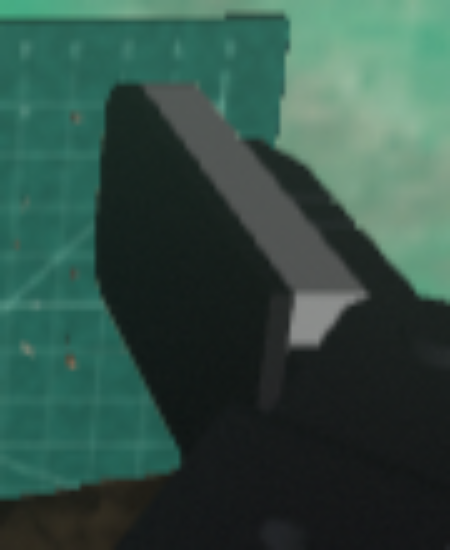

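```bash
python3 -m pendant '[1,-0.2,0.02,0.5,0,0,0, 1,-0.2,0.02,0.5,0,0,0, 1,0,0,0.5,0,0,0, 1,0,0,0.5,0,0,0, 1,0,0,0,0,0,0]' 60; python3 - <<'E'
from h import *
o=readout.get_obs(); print(o["ee_pos"],o["tool_rot"]); 
C=cam("wrist");shot("wrist","w2.png",None,1.5)
print(w2px(C,[[.491,.4137,.028]])*1.5)
E
```

```text
time: 1.75
ee_pos: [0.4833, 0.42, 0.0607]
tool_rot: [-0.001, 1.0, -0.001, -0.002]
contact_force: [-0.5, -1.1, -0.4]
finger_gap: 0.0855
[0.48328609 0.41997978 0.06068778] [-8.67641928e-04  9.99996994e-01 -1.33459372e-03 -1.86489536e-03]
[[369.53604629 371.37709109]]
```

View pics/w2.png

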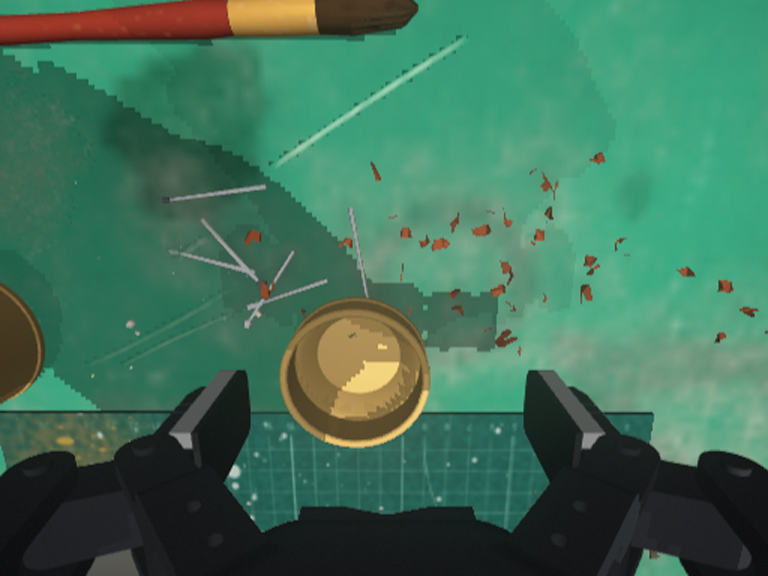

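```bash
python3 -m pendant '[1,0,0,0,0,0,0, 1,0,0,0,0,0,0, 1,0,0,0,0,0,0]'; cat >> h.py <<'E'
def wfit(items,name,S=3):
    """items: (guess xy, h). takes wrist shot, fits, overlays"""
    C=cam("wrist"); o=readout.get_obs(); shot("wrist",name); im=cv2.imread("pics/raw_"+name); ov=[]
    for g,h in items:
        u,v=w2px(C,[[*g,h*.7]])[0]; w=int(1.3*.029*C[0][0,0]/np.linalg.norm(C[1]@np.array([*g,h])+C[2]))+6
        w=int(min(w,u,v,512-u,384-v)); r=fit(C,im,u,v,w,[h],S)[0]; d=r[1]-o["ee_pos"][:2]; M=R.from_quat(o["tool_rot"]).as_matrix()
        print(h,r[1:],"tool-units",(M.T@[*d,0]/.05)[:2].round(3))
        ov+=[(r[1],.029,h,(0,0,255)),(r[1],.026,h,(0,0,255)),(r[1],.029,.01,(0,0,255))]
    print("ee",o["ee_pos"].round(4),o["tool_rot"].round(4),"vel",np.abs(o["joint_velocities"]).max().round(3))
    overlay(C,"raw_"+name,"o_"+name,ov,None,1.5)
E
python3 -c "
from h import *
wfit([((.491,.41),.028)],'w3.png')"
```

```text
time: 2.1
ee_pos: [0.4861, 0.4204, 0.0646]
tool_rot: [0.0, 1.0, 0.001, 0.001]
contact_force: [-0.2, -0.5, 0.8]
finger_gap: 0.0851
0.028 (array([0.4956, 0.4076]), np.float64(0.965)) tool-units [-0.191 -0.256]
ee [0.4861 0.4204 0.0646] [1.e-04 1.e+00 6.e-04 6.e-04] vel 0.006
```

View pics/o_w3.png

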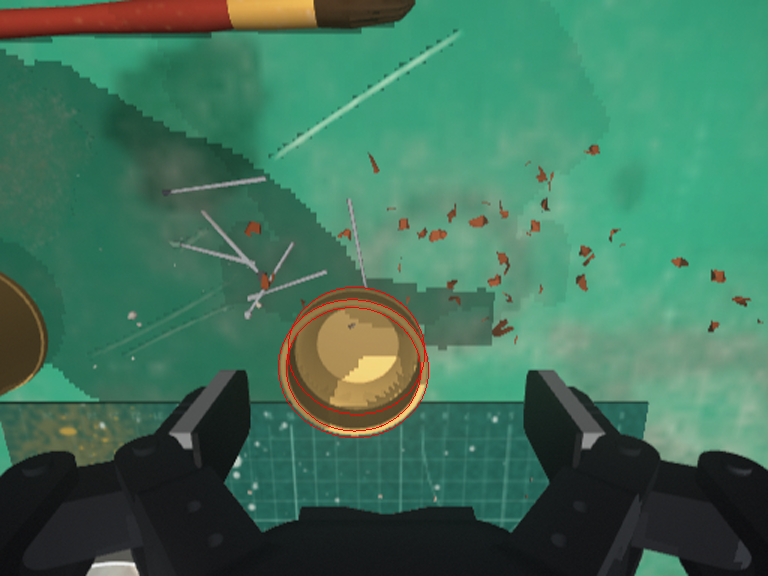

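```bash
python3 -m pendant '[1,-0.19,-0.25,0,0,0,0, 1,0,0,0.3,0,0,0, 1,0,0,0.3,0,0,0, 1,0,0,0.27,0,0,0, 1,0,0,0,0,0,0, 1,0,0,0,0,0,0, 1,0,0,0,0,0,0]' 60;python3 -c "
from h import *
wfit([((.495,.407),.028)],'w4.png')"
```

```text
time: 2.85
ee_pos: [0.4953, 0.4077, 0.0202]
tool_rot: [0.0, 1.0, 0.0, 0.0]
contact_force: [-0.2, -1.2, 1.1]
finger_gap: 0.0856
0.028 (array([0.4957, 0.4078]), np.float64(0.9619)) tool-units [-0.008  0.002]
ee [0.4953 0.4077 0.0202] [1.e-04 1.e+00 2.e-04 1.e-04] vel 0.008
```

View pics/o_w4.png

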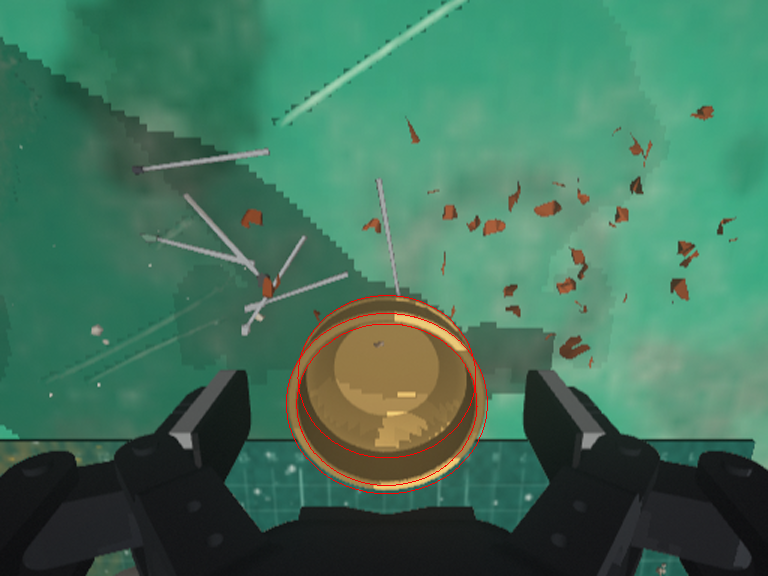

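```bash
python3 -m pendant '[0.6,0,0,0,0,0,0, 0,0,0,0,0,0,0, 0,0,0,0,0,0,0, 0,0,0,0,0,0,0, 0,0,0,0,0,0,0, 0,0,0,0,0,0,0, 0,0,0,0,0,0,0, 0,0,0,0,0,0,0]' 50;python3 -c "
from h import *
print(readout.get_obs()['finger_gap']);shot('wrist','w5.png',(90,180,430,370),2.3)"
```

```text
time: 3.7
ee_pos: [0.4955, 0.4076, 0.0208]
tool_rot: [0.0, 1.0, 0.0, 0.0]
contact_force: [-2.5, -1.9, 11.9]
finger_gap: 0.0572
0.05717599248233575
```

View pics/w5.png

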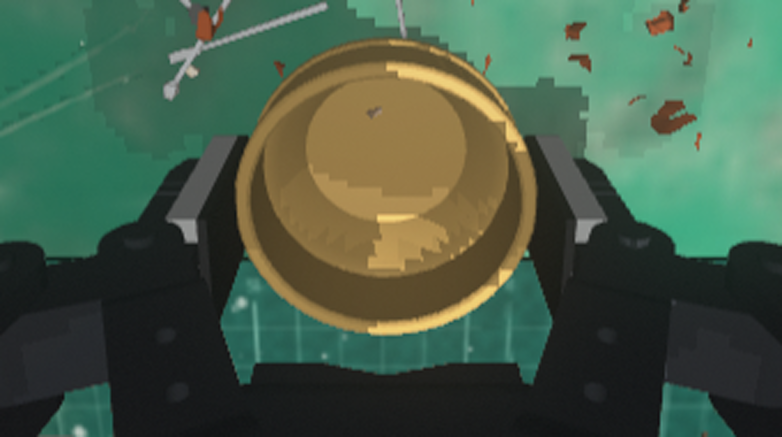

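```bash
python3 -m pendant '[0,0,0,-0.3,0,0,0, 0,0,0,-0.6,0,0,0, 0,0,0,-0.9,0,0,0, 0,0,0,-0.9,0,0,0, 0,0,0,-0.9,0,0,0, 0,-0.2,-0.4,0,0,0,0, 0,-0.2,-0.7,0,0,0,0, 0,-0.2,-0.9,0,0,0,0, 0,-0.2,-0.9,0,0,0,0, 0,-0.25,-0.9,0,0,0,0]' 50
python3 -m pendant '[0,-0.25,-0.9,0,0,0,0, 0,-0.25,-0.9,0,0,0,0, 0,-0.25,-0.9,0,0,0,0, 0,-0.25,-0.6,0,0,0,0, 0,0,0,0,0,0,0, 0,0,0,0,0,0,0, 0,0,0,0,0,0,0, 0,0,0,0,0,0,0, 0,0,0,0,0,0,0]'
python3 -c "
from h import *
C=cam('wrist');o=readout.get_obs();print(o['ee_pos'],o['tool_rot'],o['joint_velocities'].max())
shot('wrist','w6.png',None,1.5);shot('side','s6.png',None,1.5)
overlay(C,'raw_w6.png','o6.png',[((.5306,.0444),.026,.066,(0,0,255)),((.5306,.0444),.034,.066,(255,0,0))],None,1.5)"
```

```text
time: 4.75
ee_pos: [0.5476, 0.2157, 0.201]
tool_rot: [-0.0, 1.0, 0.0, 0.0]
contact_force: [0.6, 0.8, -1.4]
finger_gap: 0.0571
time: 5.65
ee_pos: [0.5974, 0.0534, 0.2]
tool_rot: [-0.001, 1.0, 0.0, 0.0]
contact_force: [0.1, -0.8, -1.2]
finger_gap: 0.0574
[0.59743415 0.05336255 0.20003068] [-5.55094304e-04  9.99999840e-01  1.07096075e-04  1.36500284e-05] 0.006866031026914534
```

View pics/o6.png

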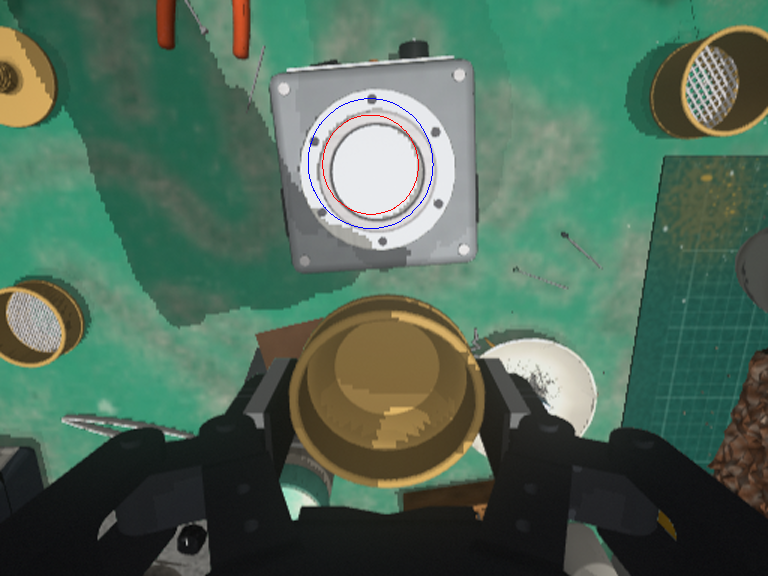

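View pics/s6.png

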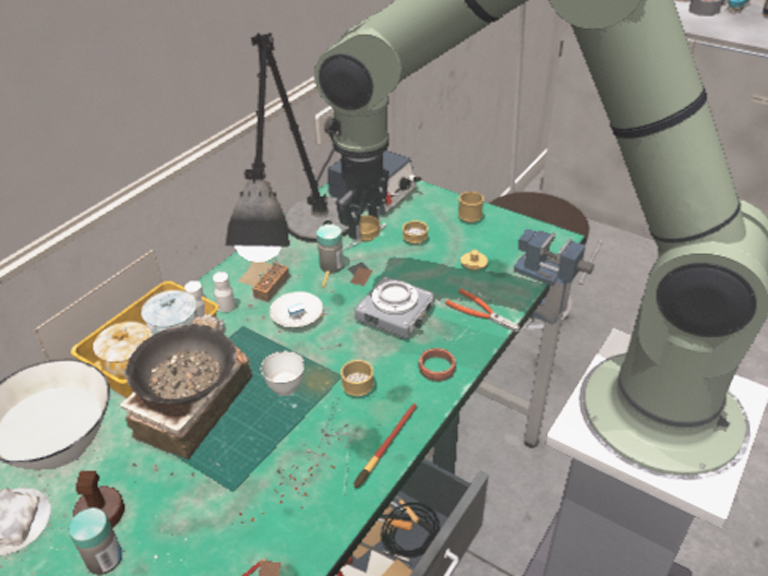

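```bash
cat > ring.py <<'E'
from h import *
def ov(C,f,out,c,crop,s):
    overlay(C,f,out,[(c,.026,.066,(0,0,255)),(c,.034,.066,(255,0,0)),(c,.034,.054,(0,160,0)),(c,.026,.054,(0,200,200))],crop,s)
E
python3 -c "
from ring import *
C=cam('wrist')
im=cv2.imread('pics/raw_w6.png')[50:190,175:330];cv2.imwrite('pics/r6.png',cv2.resize(im,None,fx=5,fy=5,interpolation=cv2.INTER_CUBIC)) 
ov(C,'raw_w6.png','r6o.png',(.527,.048),(175,50,330,190),5)"
```

```text
(no output)
```

View pics/r6.png

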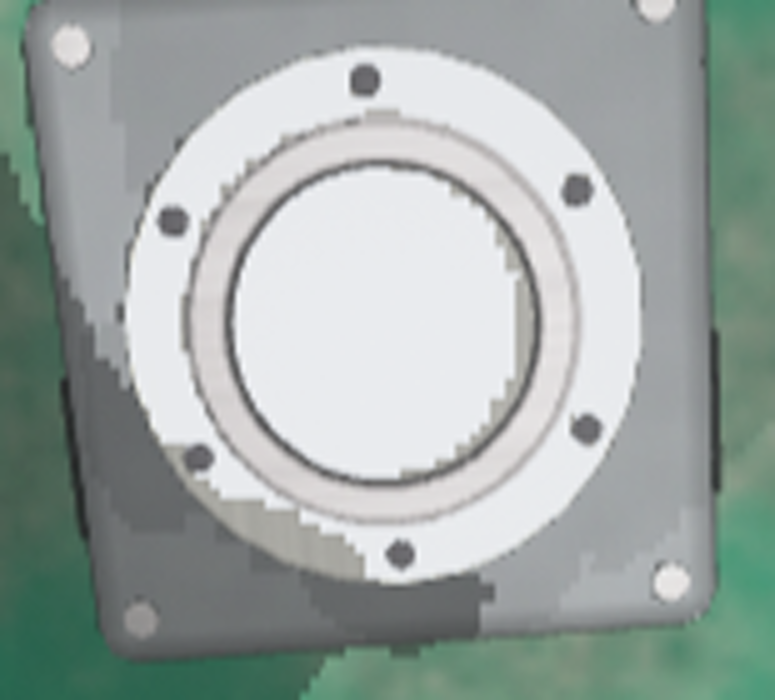

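View pics/r6o.png

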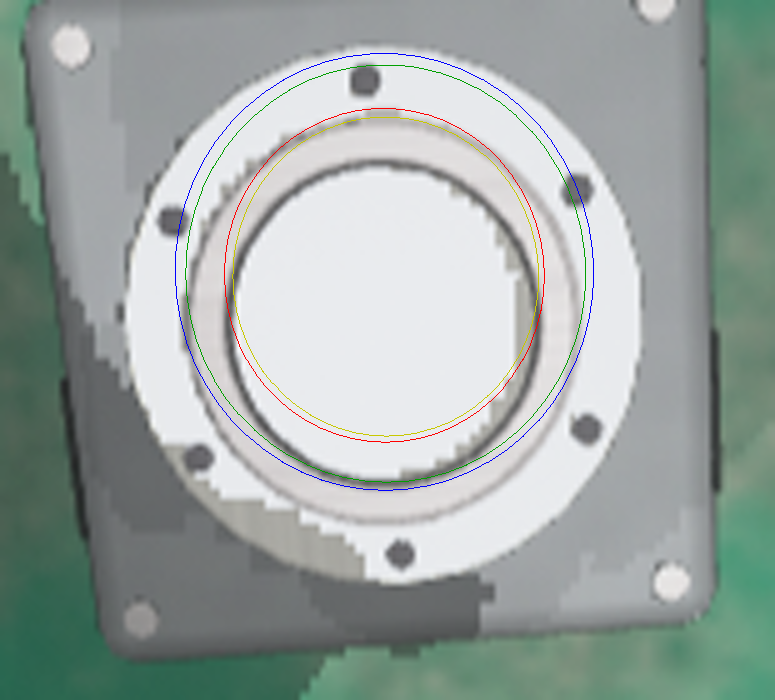

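```bash
python3 -c "
from ring import *
C=cam('wrist')
for z in (.054,.066): print(px2w(C,251.4,114.0,z))
Ct=cam('top'); print(w2px(Ct,[[.5306,.0444,.066],[.5306,.0444,.054]]))
ov(C,'raw_w6.png','r6p.png',px2w(C,251.4,114.0,.066)[:2],(175,50,330,190),5)
wfit([((.48,.25),.044),((.6347,-.1938),.032)],'w7.png')
"
```

```text
[0.53383565 0.04774438 0.054     ]
[0.53367137 0.04797655 0.066     ]
[[262.99464383 211.01090378]
 [262.99071445 211.50630794]]
0.044 (array([0.4847, 0.2496]), np.float64(0.9693)) tool-units [2.254 3.934]
0.032 (array([ 0.6359, -0.193 ]), np.float64(0.9986)) tool-units [-0.765 -4.92 ]
ee [0.5975 0.053  0.1999] [-3.e-04  1.e+00  0.e+00 -0.e+00] vel 0.003
```

View pics/r6p.png

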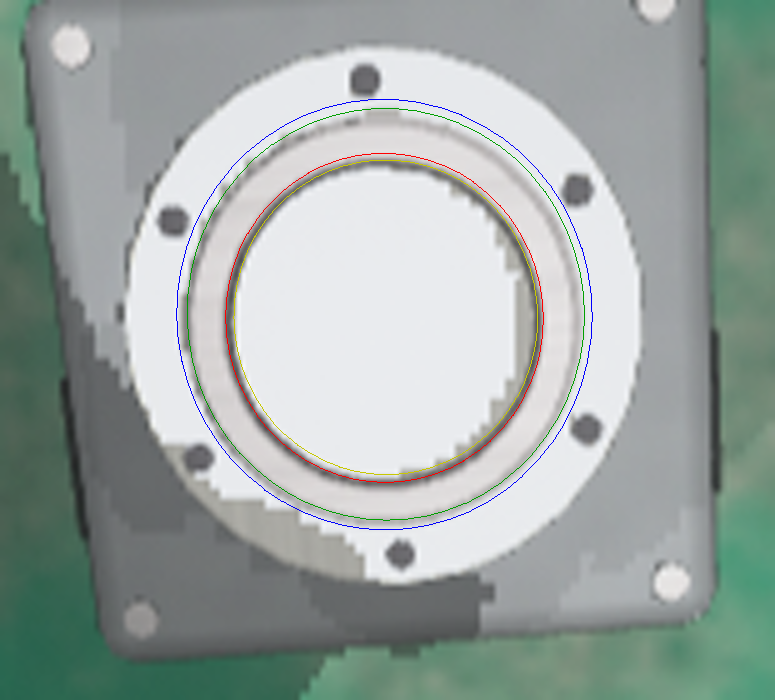

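View pics/o_w7.png

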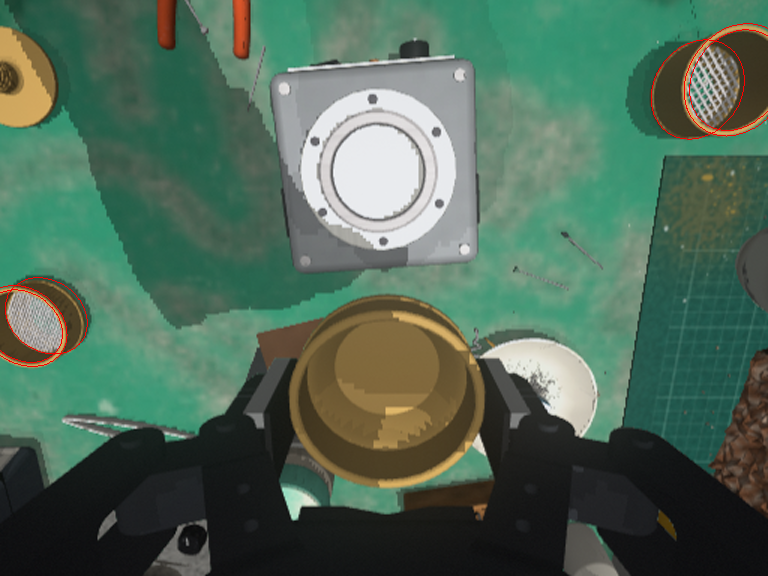

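```bash
python3 -m pendant '[0,0.43,-0.03,0,0,0,0, 0,0.43,-0.04,0,0,0,0, 0,0.42,-0.04,0,0,0,0, 0,0,0,0.7,0,0,0, 0,0,0,0.7,0,0,0, 0,0,0,0.5,0,0,0, 0,0,0,0,0,0,0, 0,0,0,0,0,0,0, 0,0,0,0,0,0,0, 0,0,0,0,0,0,0]'
python3 -c "
from h import *
C=cam('wrist');Ct=cam('top');o=readout.get_obs();print(o['ee_pos'],o['tool_rot'],o['joint_velocities'].max())
shot('wrist','w8.png',None,1.5)
shot('top','t8.png')
c=(.5336,.0478)
overlay(C,'raw_w8.png','o8.png',[(o['ee_pos'],.029,o['ee_pos'][2]+.0072,(0,0,255)),(c,.034,.066,(255,0,0)),(c,.034,.054,(0,255,0))],None,1.5)
overlay(Ct,'raw_t8.png','ot8.png',[(c,.034,.066,(255,0,0)),(c,.026,.066,(0,0,255))],(220,170,310,250),8)"
```

```text
time: 6.8
ee_pos: [0.5344, 0.047, 0.1062]
tool_rot: [0.0, 1.0, 0.0, 0.001]
contact_force: [0.2, -0.8, -1.5]
finger_gap: 0.0573
[0.53435234 0.04696424 0.10619916] [2.16528906e-04 9.99999447e-01 1.53883542e-04 1.01716913e-03] 0.0034692284011901293
```

View pics/o8.png

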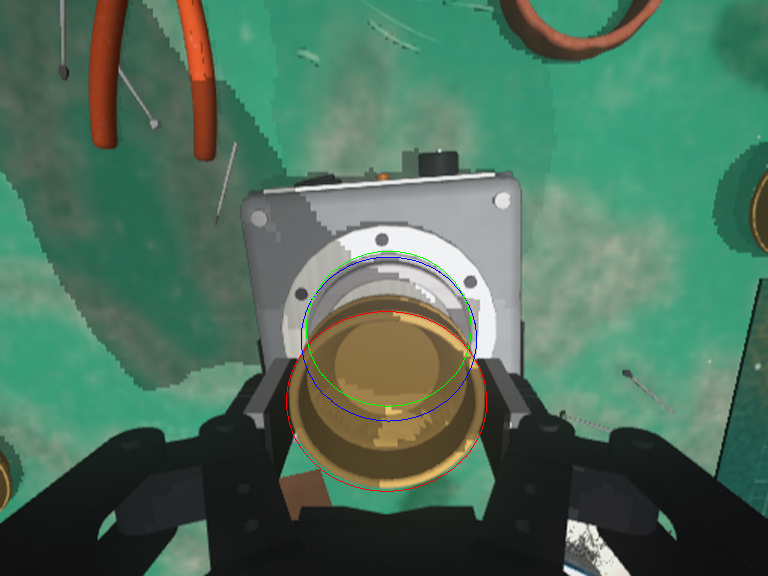

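View pics/ot8.png

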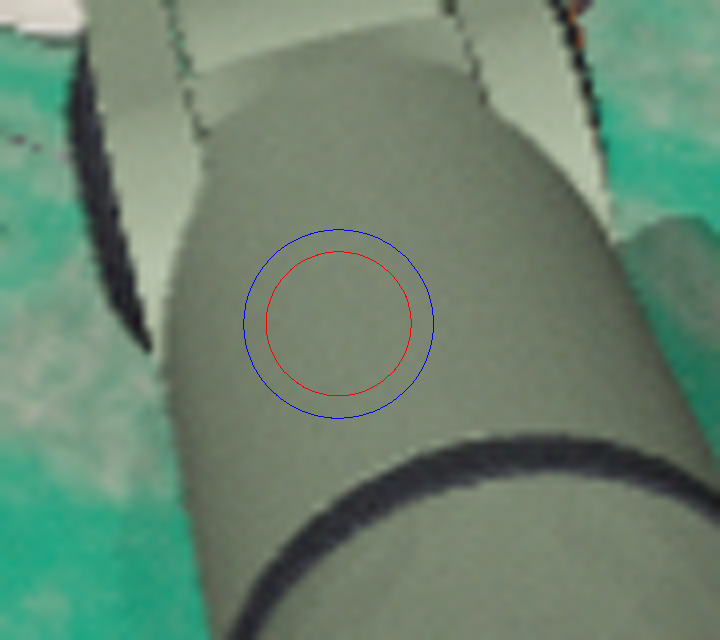

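```bash
python3 -c "
from h import *
C=cam('wrist');Ct=cam('top');c=(.5336,.0478)
import shutil
overlay(Ct,'top0.png','a.png',[(c,.026,.066,(0,0,255)),(c,.034,.066,(255,0,0))],(238,186,288,236),8)
overlay(C,'raw_w8.png','b.png',[(c,.034,.066,(255,0,0)),(c,.026,.066,(0,0,255))],(180,130,340,210),5)
A=cv2.imread('pics/a.png');B=cv2.imread('pics/b.png');h=np.zeros((400,800+0,3),np.uint8)
cv2.imwrite('pics/ab.png',np.hstack([A,cv2.resize(B[:400],(400,200))[:200].repeat(1,0) if 0 else A])) 
"
```

```text
(no output)
```

View pics/a.png

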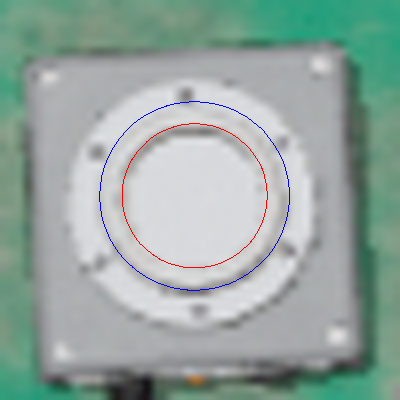

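View pics/b.png

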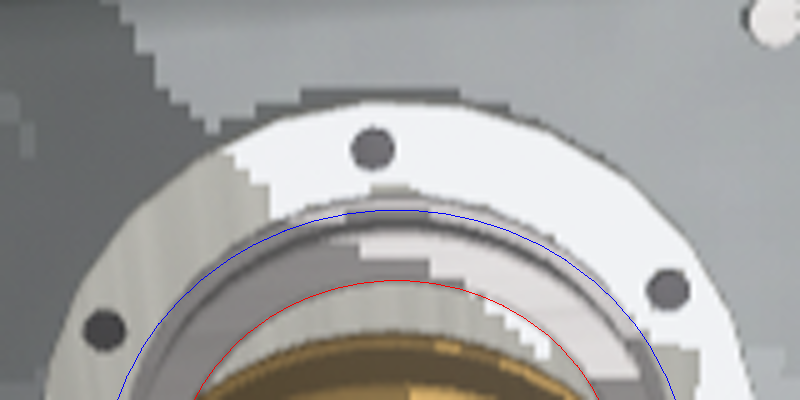

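```bash
python3 -m pendant '[0,0.03,0.01,0.15,0,0,0, 0,0,0,0.15,0,0,0, 0,0,0,0.13,0,0,0, 0,0,0,0,0,0,0, 0,0,0,0,0,0,0]'
python3 -m pendant '[0,0,0,0.06,0,0,0, 0,0,0,0,0,0,0, 0,0,0,0,0,0,0]'
python3 -m pendant '[0,0,0,0.04,0,0,0, 0,0,0,0,0,0,0, 0,0,0,0,0,0,0]'
```

```text
time: 7.4
ee_pos: [0.532, 0.0474, 0.0831]
tool_rot: [0.0, 1.0, -0.0, -0.0]
contact_force: [0.7, -1.1, -0.3]
finger_gap: 0.0574
time: 7.7
ee_pos: [0.5322, 0.0474, 0.0804]
tool_rot: [0.0, 1.0, -0.0, 0.0]
contact_force: [0.5, -1.4, -1.1]
finger_gap: 0.0572
time: 8.0
ee_pos: [0.5321, 0.0474, 0.0784]
tool_rot: [0.0, 1.0, -0.0, -0.0]
contact_force: [-0.2, -0.6, -0.5]
finger_gap: 0.0569
```

```bash
python3 -m pendant '[0,0,0,0.03,0,0,0, 0,0,0,0,0,0,0, 0,0,0,0,0,0,0]'
python3 -m pendant '[0,0,0,0.02,0,0,0, 0,0,0,0,0,0,0, 0,0,0,0,0,0,0]'
```

```text
time: 8.3
ee_pos: [0.5323, 0.0474, 0.0769]
tool_rot: [0.0, 1.0, 0.0, 0.0]
contact_force: [0.9, 0.9, -1.4]
finger_gap: 0.0572
time: 8.6
ee_pos: [0.5324, 0.0474, 0.0767]
tool_rot: [0.0, 1.0, 0.0, 0.0]
contact_force: [-4.1, -0.8, 19.6]
finger_gap: 0.0572
```

```bash
python3 -m pendant '[0,0,0,-0.01,0,0,0, 1,0,0,0,0,0,0, 1,0,0,0,0,0,0, 1,0,0,0,0,0,0, 1,0,0,-0.4,0,0,0, 1,0,0,-0.8,0,0,0, 1,0,0,-0.8,0,0,0, 1,0,0,-0.5,0,0,0, 1,0,0,0,0,0,0, 1,0,0,0,0,0,0]'
python3 -m pendant '[1,0,0,0,0,0,0, 1,0,0,0,0,0,0, 1,0,0,0,0,0,0]'
cat >> h.py <<'E'
def stackfit(g,h,name,under=.066):
    """fit rim of radius 29mm at height h, wall down to under"""
    C=cam("wrist"); o=readout.get_obs(); shot("wrist",name); im=cv2.imread("pics/raw_"+name)
    M=R.from_quat(o["tool_rot"]).as_matrix()
    # rim brightness edges: maximize gradient along outer top circle is fragile; use mask IoU
    from scipy.optimize import minimize
    u,v=w2px(C,[[*g,h]])[0]; S=3; w=int(1.25*.029*C[0][0,0]/np.linalg.norm(C[1]@np.array([*g,h])+C[2]))+6
    x0,y0=max(int(u-w),0),max(int(v-w),0); m=brassmask(im[y0:y0+2*w,x0:x0+2*w],S); m=cv2.morphologyEx(m,cv2.MORPH_OPEN,np.ones((5,5)))
    cs,_=cv2.findContours(m,cv2.RETR_EXTERNAL,cv2.CHAIN_APPROX_NONE); cc=max(cs,key=cv2.contourArea); mm=np.zeros_like(m); cv2.drawContours(mm,[cv2.convexHull(cc)],-1,1,-1)
    def f(p):
        q=(np.vstack([circ(C,p,.029,h),circ(C,p,.029,under)])-[x0,y0]+.5)*S-.5
        a=np.zeros_like(mm); cv2.fillPoly(a,[np.round(cv2.convexHull(q.astype(np.float32))*16).astype(np.int32)],1,shift=4)
        return -float((a&mm).sum())/float((a|mm).sum())
    g=np.array(g,float); r=minimize(f,g,method="Nelder-Mead",options=dict(initial_simplex=[g,g+[.006,0],g+[0,.006]],xatol=1e-4))
    print("stack",r.x.round(4),-r.fun,"ee",o["ee_pos"].round(4),o["tool_rot"].round(4))
    overlay(C,"raw_"+name,"o_"+name,[(r.x,.029,h,(0,0,255)),(r.x,.026,h,(0,0,255)),(r.x,.029,under,(0,255,0)),(r.x,.034,.066,(255,0,0))],None,1.5)
E
python3 -c "
from h import *
stackfit((.532,.0474),.084,'w9.png')"
```

```text
time: 9.6
ee_pos: [0.5321, 0.0474, 0.2014]
tool_rot: [0.0, 1.0, 0.0, 0.0]
contact_force: [-0.5, -0.9, 0.9]
finger_gap: 0.0856
time: 9.9
ee_pos: [0.5318, 0.0473, 0.2006]
tool_rot: [0.0, 1.0, -0.0, -0.001]
contact_force: [-0.3, -0.3, 0.7]
finger_gap: 0.085
stack [0.5323 0.0474] 0.989644478901318 ee [0.5318 0.0473 0.2006] [ 2.e-04  1.e+00 -1.e-04 -7.e-04]
```

View pics/o_w9.png

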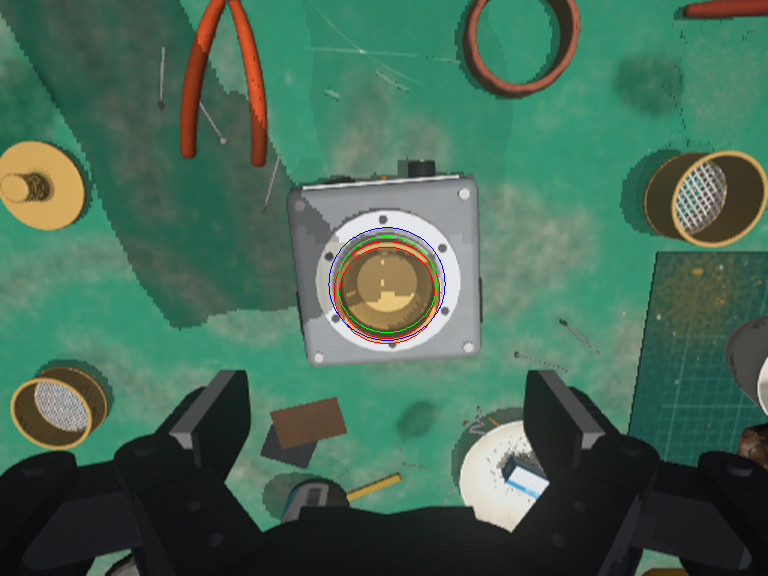

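```bash
python3 -c "
from h import *
wfit([((.6359,-.193),.028),((.6359,-.193),.032),((.6359,-.193),.044),((.483,.25),.032),((.483,.25),.044),((.483,.25),.058)],'w10.png')
o=readout.get_obs();print(o['q'])"
```

```text
0.028 (array([ 0.6386, -0.1963]), np.float64(0.9754)) tool-units [-2.135 -4.872]
0.032 (array([ 0.6375, -0.1949]), np.float64(0.9585)) tool-units [-2.113 -4.844]
0.044 (array([ 0.6296, -0.1821]), np.float64(0.8841)) tool-units [-1.955 -4.588]
0.032 (array([0.485 , 0.2577]), np.float64(0.898)) tool-units [0.939 4.207]
0.044 (array([0.4851, 0.248 ]), np.float64(0.8648)) tool-units [0.937 4.013]
0.058 (array([0.4851, 0.2361]), np.float64(0.9573)) tool-units [0.937 3.775]
ee [0.5319 0.0473 0.2007] [ 2.e-04  1.e+00 -1.e-04 -5.e-04] vel 0.005
[-0.14435065  0.43423074 -0.07344779  1.88215264  0.04189105  0.82753347
  1.33105985]
```

```bash
python3 -m pendant '[1,-0.28,-0.69,0,0,0,0, 1,-0.28,-0.69,0,0,0,0, 1,-0.28,-0.69,0,0,0,0, 1,-0.28,-0.69,0,0,0,0, 1,-0.28,-0.69,0.2,0,0,0, 1,-0.28,-0.69,0.3,0,0,0, 1,-0.28,-0.69,0.3,0,0,0, 1,0,0,0,0,0,0, 1,0,0,0,0,0,0, 1,0,0,0,0,0,0]'
python3 -m pendant '[1,0,0,0,0,0,0, 1,0,0,0,0,0,0, 1,0,0,0,0,0,0]'
python3 -c "
from h import *
wfit([((.637,-.194),.032)],'w11.png')"
```

```text
time: 11.0
ee_pos: [0.6301, -0.1931, 0.1615]
tool_rot: [-0.0, 1.0, 0.0, 0.0]
contact_force: [0.1, -0.4, 0.1]
finger_gap: 0.0855
time: 11.3
ee_pos: [0.6302, -0.1936, 0.1618]
tool_rot: [-0.0, 1.0, -0.0, 0.0]
contact_force: [0.0, -0.0, 0.4]
finger_gap: 0.0855
0.032 (array([ 0.6375, -0.1952]), np.float64(0.9617)) tool-units [-0.146 -0.031]
ee [ 0.6302 -0.1936  0.1618] [-2.e-04  1.e+00 -0.e+00  2.e-04] vel 0.003
```

View pics/o_w11.png

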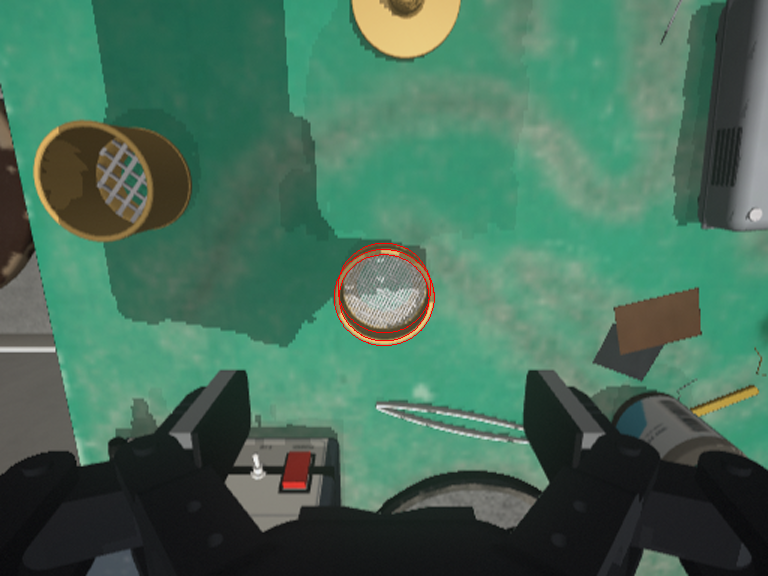

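```bash
python3 -m pendant '[1,-0.15,-0.03,0.5,0,0,0, 1,0,0,0.6,0,0,0, 1,0,0,0.6,0,0,0, 1,0,0,0.5,0,0,0, 1,0,0,0.4,0,0,0, 1,0,0,0.18,0,0,0, 1,0,0,0,0,0,0, 1,0,0,0,0,0,0, 1,0,0,0,0,0,0, 1,0,0,0,0,0,0]'
python3 -c "
from h import *
wfit([((.637,-.194),.032)],'w12.png')"
```

```text
time: 12.35
ee_pos: [0.6381, -0.1958, 0.0234]
tool_rot: [0.0, 1.0, -0.0, 0.001]
contact_force: [-0.3, -0.8, -0.7]
finger_gap: 0.0858
0.032 (array([ 0.6375, -0.1949]), np.float64(0.9589)) tool-units [0.012 0.018]
ee [ 0.6381 -0.1958  0.0234] [ 2.e-04  1.e+00 -2.e-04  7.e-04] vel 0.005
```

View pics/o_w12.png

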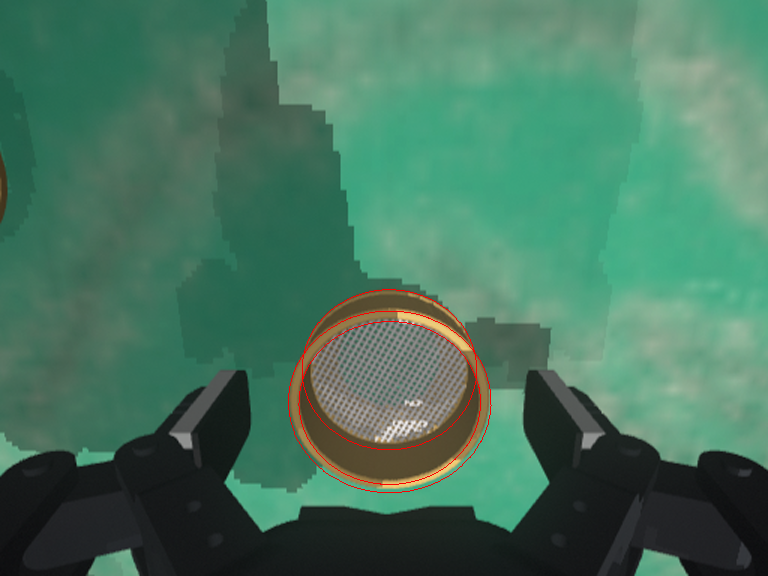

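```bash
python3 -m pendant '[0.6,0.01,0.01,0,0,0,0, 0,0,0,0,0,0,0, 0,0,0,0,0,0,0, 0,0,0,0,0,0,0, 0,0,0,0,0,0,0, 0,0,0,0,0,0,0, 0,0,0,0,0,0,0]' 50
python3 -m pendant '[0,0,0,-0.2,0,0,0, 0,0,0,-0.5,0,0,0, 0,0,0,-0.8,0,0,0, 0,0,0,-0.9,0,0,0, 0,0,0,-0.9,0,0,0, 0,0.3,0.5,-0.1,0,0,0, 0,0.3,0.7,0,0,0,0, 0,0.3,0.7,0,0,0,0, 0,0.3,0.7,0,0,0,0, 0,0.3,0.7,0,0,0,0]'
python3 -m pendant '[0,0.3,0.7,0,0,0,0, 0,0.2,0.55,0,0,0,0, 0,0.1,0.3,0,0,0,0, 0,0,0,0.5,0,0,0, 0,0,0,0.5,0,0,0, 0,0,0,0.3,0,0,0, 0,0,0,0,0,0,0, 0,0,0,0,0,0,0, 0,0,0,0,0,0,0]'
python3 -c "
from h import *
o=readout.get_obs();print(o['ee_pos'],o['tool_rot'])
C=cam('wrist');shot('wrist','w13.png');c=(.5323,.0474)
overlay(C,'raw_w13.png','o13.png',[(c,.029,.084,(255,0,0)),(c,.034,.066,(0,255,0)),(o['ee_pos'],.029,o['ee_pos'][2]+.0086,(0,0,255))],None,1.5)"
```

```text
time: 13.1
ee_pos: [0.6372, -0.1951, 0.0228]
tool_rot: [0.0, 1.0, -0.0, 0.0]
contact_force: [-2.4, 0.3, 5.5]
finger_gap: 0.0569
time: 14.1
ee_pos: [0.5613, -0.0289, 0.1931]
tool_rot: [0.0, 1.0, 0.0, 0.0]
contact_force: [-0.2, 1.7, -1.3]
finger_gap: 0.0573
time: 15.0
ee_pos: [0.5327, 0.0474, 0.1285]
tool_rot: [0.0, 1.0, 0.0, 0.001]
contact_force: [0.2, -0.6, -0.1]
finger_gap: 0.0568
[0.53268427 0.04740524 0.12852017] [2.28336739e-04 9.99999694e-01 9.65353584e-05 7.42229157e-04]
```

View pics/o13.png

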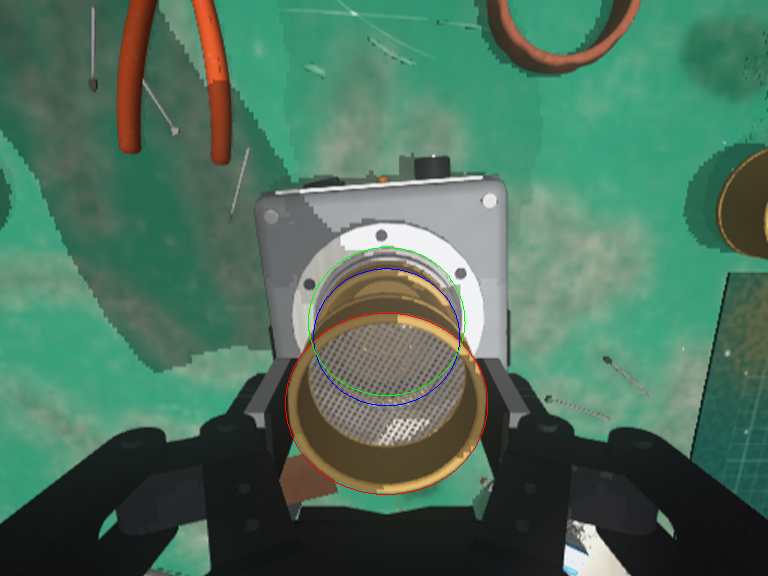

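```bash
python3 -m pendant '[0,0,0,0.2,0,0,0, 0,0,0,0.2,0,0,0, 0,0,0,0.12,0,0,0, 0,0,0,0,0,0,0, 0,0,0,0,0,0,0]'
python3 -m pendant '[0,0,0,0.06,0,0,0, 0,0,0,0,0,0,0, 0,0,0,0,0,0,0]'
python3 -m pendant '[0,0,0,0.05,0,0,0, 0,0,0,0,0,0,0, 0,0,0,0,0,0,0]'
```

```text
time: 15.55
ee_pos: [0.5321, 0.0474, 0.1012]
tool_rot: [0.0, 1.0, -0.0, -0.0]
contact_force: [0.1, -0.6, -0.9]
finger_gap: 0.0568
time: 15.85
ee_pos: [0.5322, 0.0474, 0.0985]
tool_rot: [0.0, 1.0, 0.0, 0.0]
contact_force: [0.0, -0.5, -0.9]
finger_gap: 0.0569
time: 16.15
ee_pos: [0.5325, 0.0474, 0.0967]
tool_rot: [0.0, 1.0, 0.0, 0.0]
contact_force: [-5.2, -0.6, 17.4]
finger_gap: 0.0569
```

```bash
python3 -m pendant '[0,0,0,-0.01,0,0,0, 1,0,0,0,0,0,0, 1,0,0,0,0,0,0, 1,0,0,0,0,0,0, 1,0,0,-0.4,0,0,0, 1,0,0,-0.8,0,0,0, 1,0,0,-0.6,0,0,0, 1,0,0,0,0,0,0, 1,0,0,0,0,0,0, 1,0,0,0,0,0,0]'
python3 -c "
from h import *
stackfit((.5323,.0474),.106,'w14.png')"
python3 -m pendant '[1,0.16,0.5,0,0,0,0, 1,0.2,0.7,0,0,0,0, 1,0.2,0.7,0,0,0,0, 1,0.2,0.7,0,0,0,0, 1,0.2,0.7,0,0,0,0, 1,0.1,0.7,0,0,0,0, 1,0,0,0,0,0,0, 1,0,0,0,0,0,0, 1,0,0,0,0,0,0]'
python3 -m pendant '[1,0,0,0,0,0,0, 1,0,0,0,0,0,0]'
python3 -c "
from h import *
wfit([((.4847,.2496),.044)],'w15.png')"
```

```text
time: 17.15
ee_pos: [0.5317, 0.0473, 0.1855]
tool_rot: [0.0, 1.0, -0.0, -0.001]
contact_force: [0.8, 0.6, 0.6]
finger_gap: 0.0853
stack [0.5321 0.0476] 0.9932206739796423 ee [0.5317 0.0473 0.1855] [ 1.e-04  1.e+00 -1.e-04 -6.e-04]
time: 18.1
ee_pos: [0.4793, 0.2462, 0.1858]
tool_rot: [0.001, 1.0, -0.001, -0.0]
contact_force: [-1.1, -0.2, -0.1]
finger_gap: 0.0855
time: 18.3
ee_pos: [0.4795, 0.2465, 0.1863]
tool_rot: [0.001, 1.0, -0.0, -0.0]
contact_force: [0.9, -0.2, 0.3]
finger_gap: 0.0849
0.044 (array([0.4848, 0.2494]), np.float64(0.9652)) tool-units [-0.106  0.058]
ee [0.4795 0.2465 0.1863] [ 8.e-04  1.e+00 -1.e-04 -0.e+00] vel 0.004
```

View pics/o_w14.png

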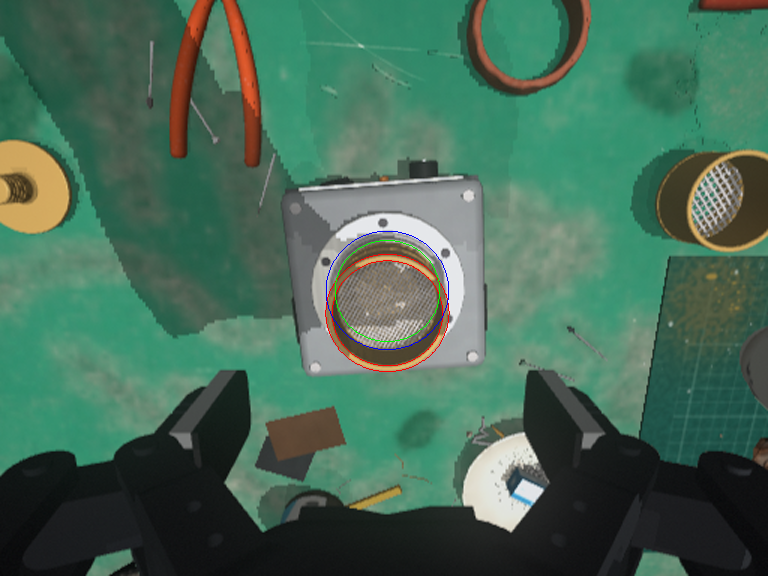

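View pics/o_w15.png

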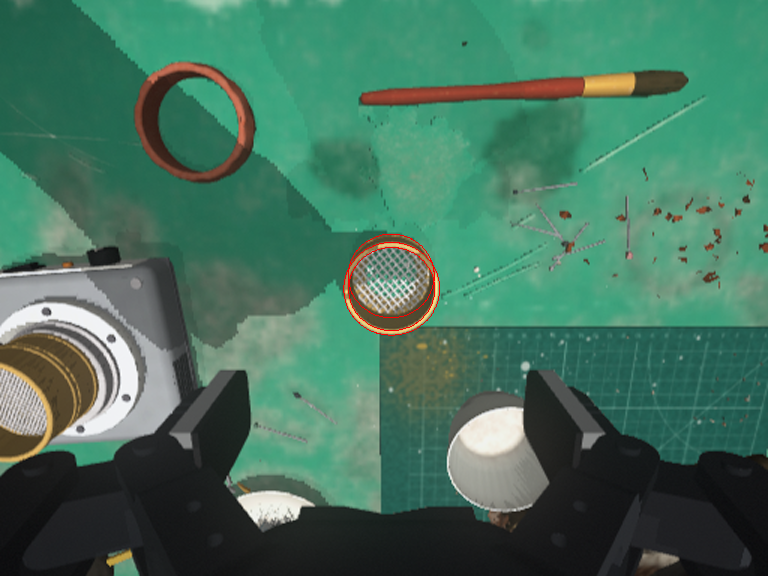

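```bash
python3 -m pendant '[1,-0.1,0.06,0.5,0,0,0, 1,0,0,0.6,0,0,0, 1,0,0,0.6,0,0,0, 1,0,0,0.6,0,0,0, 1,0,0,0.5,0,0,0, 1,0,0,0.33,0,0,0, 1,0,0,0,0,0,0, 1,0,0,0,0,0,0, 1,0,0,0,0,0,0, 1,0,0,0,0,0,0]'
python3 -c "
from h import *
wfit([((.4848,.2494),.044)],'w16.png')"
```

```text
time: 19.35
ee_pos: [0.4848, 0.2506, 0.0309]
tool_rot: [0.0, 1.0, 0.0, 0.001]
contact_force: [-0.5, -0.5, -0.5]
finger_gap: 0.0853
0.044 (array([0.4849, 0.2492]), np.float64(0.962)) tool-units [-0.003 -0.028]
ee [0.4848 0.2506 0.0309] [2.e-04 1.e+00 4.e-04 7.e-04] vel 0.005
```

View pics/o_w16.png

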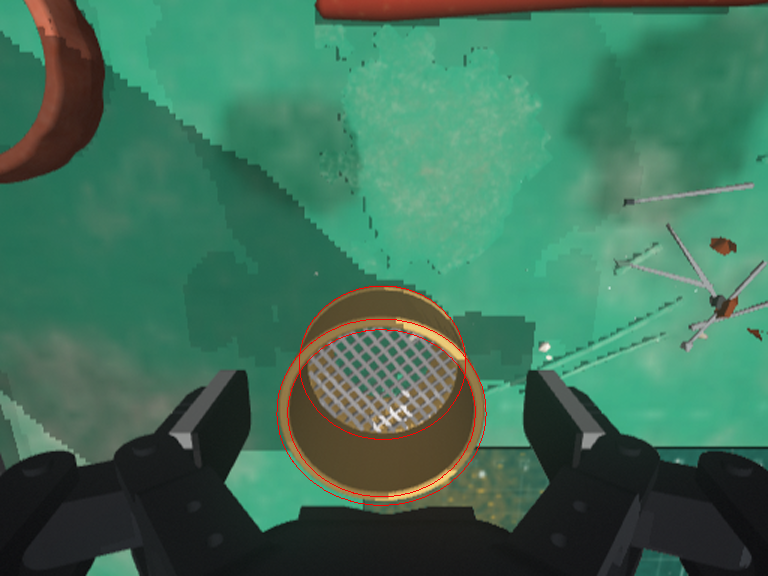

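```bash
python3 -m pendant '[0.6,0,-0.02,0,0,0,0, 0,0,0,0,0,0,0, 0,0,0,0,0,0,0, 0,0,0,0,0,0,0, 0,0,0,0,0,0,0, 0,0,0,0,0,0,0, 0,0,0,0,0,0,0]' 50
python3 -m pendant '[0,0,0,-0.2,0,0,0, 0,0,0,-0.5,0,0,0, 0,0,0,-0.8,0,0,0, 0,0,0,-0.9,0,0,0, 0,0,0,-0.9,0,0,0, 0,-0.1,-0.3,-0.1,0,0,0, 0,-0.15,-0.7,0,0,0,0, 0,-0.2,-0.7,0,0,0,0, 0,-0.2,-0.7,0,0,0,0, 0,-0.2,-0.7,0,0,0,0]'
python3 -m pendant '[0,-0.1,-0.6,0,0,0,0, 0,0,-0.34,0,0,0,0, 0,0,0,0.4,0,0,0, 0,0,0,0.4,0,0,0, 0,0,0,0.1,0,0,0, 0,0,0,0,0,0,0, 0,0,0,0,0,0,0, 0,0,0,0,0,0,0]'
python3 -c "
from h import *
o=readout.get_obs();print(o['ee_pos'],o['tool_rot'])
C=cam('wrist');shot('wrist','w17.png');c=(.5322,.0475)
overlay(C,'raw_w17.png','o17.png',[(c,.029,.106,(255,0,0)),(c,.034,.066,(0,255,0)),(o['ee_pos'],.029,o['ee_pos'][2]+.0135,(0,0,255))],None,1.5)"
```

```text
time: 20.1
ee_pos: [0.4844, 0.2493, 0.0306]
tool_rot: [0.0, 1.0, -0.0, 0.0]
contact_force: [-3.6, -3.2, 15.1]
finger_gap: 0.058
time: 21.1
ee_pos: [0.5267, 0.093, 0.2005]
tool_rot: [0.0, 1.0, 0.0, 0.0]
contact_force: [0.7, 0.7, -1.3]
finger_gap: 0.058
time: 21.9
ee_pos: [0.5321, 0.0475, 0.1558]
tool_rot: [0.0, 1.0, 0.0, 0.001]
contact_force: [-0.2, 0.2, -0.9]
finger_gap: 0.0574
[0.5320533  0.04754615 0.15581289] [7.60369782e-05 9.99999792e-01 9.42171130e-05 6.33296906e-04]
```

View pics/o17.png

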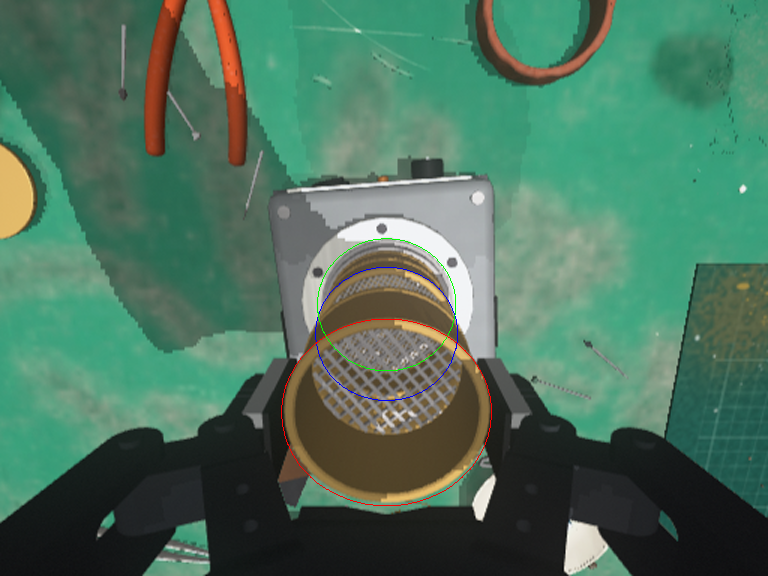

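```bash
python3 -m pendant '[0,0,0,0.2,0,0,0, 0,0,0,0.2,0,0,0, 0,0,0,0.08,0,0,0, 0,0,0,0,0,0,0, 0,0,0,0,0,0,0]'
python3 -m pendant '[0,0,0,0.06,0,0,0, 0,0,0,0,0,0,0, 0,0,0,0,0,0,0]'
python3 -m pendant '[0,0,0,0.04,0,0,0, 0,0,0,0,0,0,0, 0,0,0,0,0,0,0]'
```

```text
time: 22.45
ee_pos: [0.5316, 0.0474, 0.1308]
tool_rot: [0.0, 1.0, -0.0, -0.0]
contact_force: [0.4, -0.2, -1.1]
finger_gap: 0.0576
time: 22.75
ee_pos: [0.5316, 0.0473, 0.1279]
tool_rot: [0.0, 1.0, -0.0, 0.0]
contact_force: [-0.3, -0.7, -1.5]
finger_gap: 0.0577
time: 23.05
ee_pos: [0.532, 0.0474, 0.1266]
tool_rot: [0.0, 1.0, 0.0, 0.001]
contact_force: [-3.3, -0.3, 12.3]
finger_gap: 0.0581
```

```bash
python3 -m pendant '[0,0,0,-0.01,0,0,0, 1,0,0,0,0,0,0, 1,0,0,0,0,0,0, 1,0,0,0,0,0,0, 1,0,0,-0.3,0,0,0, 1,0,0,-0.8,0,0,0, 1,0,0,-0.6,0,0,0, 1,0,0,0,0,0,0, 1,0,0,0,0,0,0, 1,0,0,0,0,0,0]'
python3 -c "
from h import *
stackfit((.5323,.0474),.140,'w18.png')"
python3 -m pendant '[1,-0.06,-0.4,0,0,0,0, 1,-0.06,-0.7,0,0,0,0, 1,-0.06,-0.9,0,0,0,0, 1,-0.06,-0.9,0,0,0,0, 1,-0.06,-0.9,0,0,0,0, 1,-0.06,-0.9,0,0,0,0, 1,-0.06,-0.9,0,0,0,0, 1,-0.06,-0.9,0,0,0,0, 1,-0.06,-0.7,0,0,0,0, 1,-0.06,-0.5,0,0,0,0]'
python3 -m pendant '[1,0,0,0,0,0,0, 1,0,0,0,0,0,0, 1,0,0,0,0,0,0, 1,0,0,0,0,0,0]'
python3 -c "
from h import *
wfit([((.57,-.337),.058)],'w19.png')"
```

```text
time: 24.05
ee_pos: [0.5312, 0.0473, 0.2105]
tool_rot: [0.0, 1.0, -0.0, -0.001]
contact_force: [0.5, -0.8, 0.2]
finger_gap: 0.0854
stack [0.5314 0.0475] 0.985712547581388 ee [0.5312 0.0473 0.2105] [ 1.e-04  1.e+00 -1.e-04 -6.e-04]
time: 25.1
ee_pos: [0.5605, -0.3404, 0.21]
tool_rot: [0.001, 1.0, 0.0, -0.001]
contact_force: [-0.6, 0.1, -0.2]
finger_gap: 0.086
time: 25.5
ee_pos: [0.5617, -0.3366, 0.2112]
tool_rot: [-0.0, 1.0, 0.0, -0.0]
contact_force: [-0.6, 0.5, -0.1]
finger_gap: 0.0854
0.058 (array([ 0.5714, -0.3373]), np.float64(0.9482)) tool-units [-0.194 -0.015]
ee [ 0.5617 -0.3366  0.2112] [-5.e-04  1.e+00  2.e-04 -1.e-04] vel 0.004
```

View pics/o_w18.png

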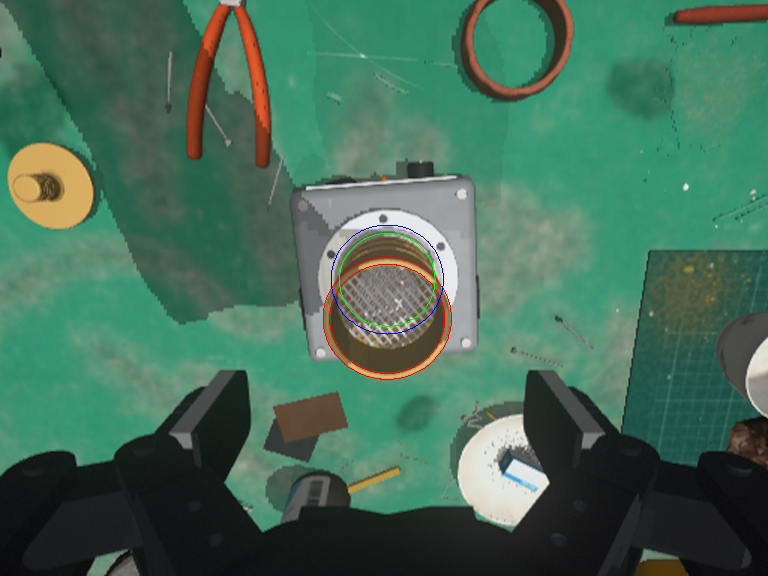

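View pics/o_w19.png

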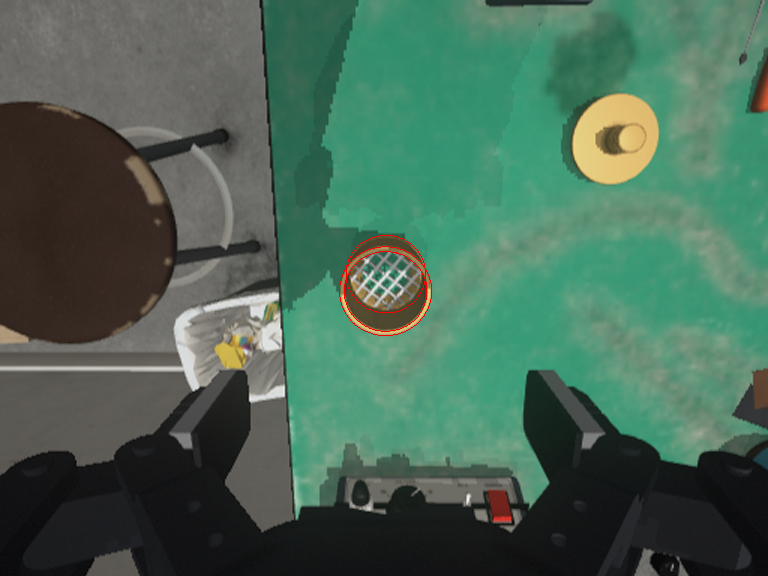

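```bash
python3 -m pendant '[1,-0.19,-0.01,0.5,0,0,0, 1,0,0,0.7,0,0,0, 1,0,0,0.7,0,0,0, 1,0,0,0.7,0,0,0, 1,0,0,0.5,0,0,0, 1,0,0,0.36,0,0,0, 1,0,0,0,0,0,0, 1,0,0,0,0,0,0, 1,0,0,0,0,0,0, 1,0,0,0,0,0,0]'
python3 -c "
from h import *
wfit([((.5714,-.3373),.058)],'w20.png')"
```

```text
time: 26.55
ee_pos: [0.5717, -0.3385, 0.0398]
tool_rot: [0.0, 1.0, -0.0, 0.001]
contact_force: [-0.1, 0.3, -0.7]
finger_gap: 0.0853
0.058 (array([ 0.5716, -0.3371]), np.float64(0.9617)) tool-units [0.002 0.028]
ee [ 0.5717 -0.3385  0.0398] [ 2.e-04  1.e+00 -5.e-04  9.e-04] vel 0.004
```

View pics/o_w20.png

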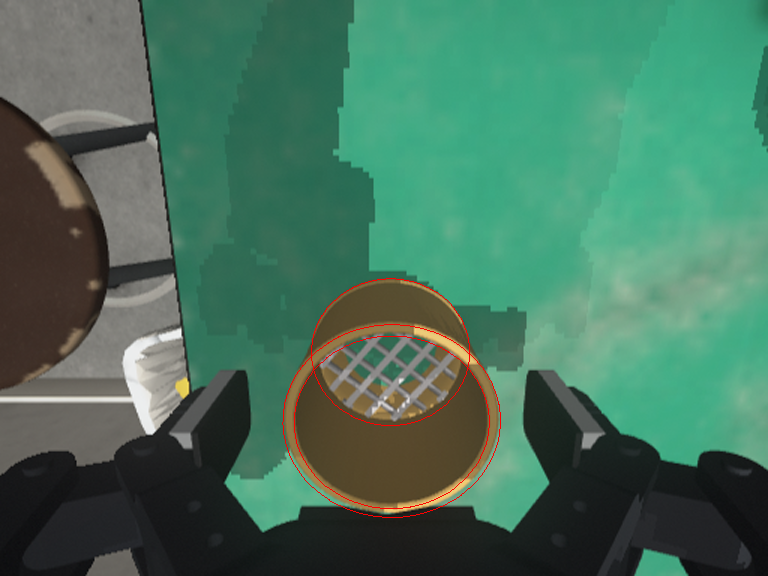

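```bash
python3 -m pendant '[0.6,0,0.02,0,0,0,0, 0,0,0,0,0,0,0, 0,0,0,0,0,0,0, 0,0,0,0,0,0,0, 0,0,0,0,0,0,0, 0,0,0,0,0,0,0, 0,0,0,0,0,0,0]' 50
python3 -m pendant '[0,0,0,-0.2,0,0,0, 0,0,0,-0.5,0,0,0, 0,0,0,-0.8,0,0,0, 0,0,0,-0.9,0,0,0, 0,0,0,-0.9,0,0,0, 0,0,0.2,-0.4,0,0,0, 0,0.05,0.5,0,0,0,0, 0,0.1,0.8,0,0,0,0, 0,0.1,0.9,0,0,0,0, 0,0.1,0.9,0,0,0,0]'
python3 -m pendant '[0,0.1,0.9,0,0,0,0, 0,0.1,0.9,0,0,0,0, 0,0.1,0.9,0,0,0,0, 0,0.1,0.8,0,0,0,0, 0,0.04,0.6,0,0,0,0, 0,0,0.25,0,0,0,0, 0,0,0,0.3,0,0,0, 0,0,0,0,0,0,0, 0,0,0,0,0,0,0, 0,0,0,0,0,0,0]'
python3 -c "
from h import *
o=readout.get_obs();print(o['ee_pos'],o['tool_rot'])
C=cam('wrist');shot('wrist','w21.png');c=(.532,.0474)
overlay(C,'raw_w21.png','o21.png',[(c,.029,.140,(255,0,0)),(c,.034,.066,(0,255,0)),(o['ee_pos'],.029,o['ee_pos'][2]+.0183,(0,0,255))],None,1.5)"
```

```text
time: 27.3
ee_pos: [0.5713, -0.3371, 0.0392]
tool_rot: [0.0, 1.0, -0.0, 0.0]
contact_force: [-2.8, 1.5, 9.7]
finger_gap: 0.0582
time: 28.3
ee_pos: [0.5529, -0.1707, 0.2239]
tool_rot: [0.0, 1.0, -0.0, 0.0]
contact_force: [1.3, -0.3, -1.7]
finger_gap: 0.0579
time: 29.3
ee_pos: [0.5319, 0.0447, 0.209]
tool_rot: [0.001, 1.0, -0.0, 0.0]
contact_force: [0.7, 0.1, -1.5]
finger_gap: 0.0578
[0.53189229 0.0446626  0.20897664] [ 7.42961397e-04  9.99999687e-01 -7.45965211e-05  2.62352986e-04]
```

View pics/o21.png

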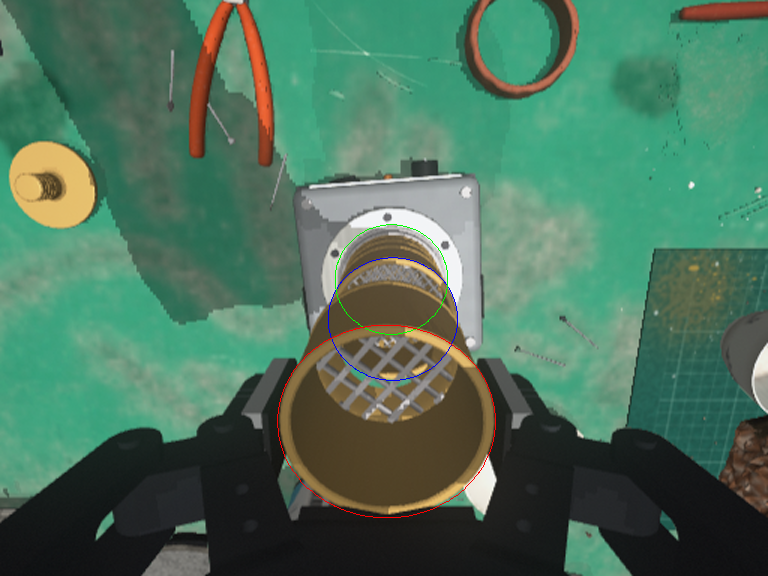

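```bash
python3 -m pendant '[0,0,0.055,0.1,0,0,0, 0,0,0,0.2,0,0,0, 0,0,0,0.2,0,0,0, 0,0,0,0.1,0,0,0, 0,0,0,0,0,0,0, 0,0,0,0,0,0,0, 0,0,0,0,0,0,0]'
python3 -m pendant '[0,0,0,0.1,0,0,0, 0,0,0,0,0,0,0, 0,0,0,0,0,0,0]'
```

```text
time: 30.05
ee_pos: [0.5318, 0.0481, 0.1786]
tool_rot: [0.0, 1.0, 0.0, 0.0]
contact_force: [-0.4, -0.1, -1.2]
finger_gap: 0.058
time: 30.35
ee_pos: [0.5316, 0.0481, 0.1733]
tool_rot: [0.0, 1.0, -0.0, -0.0]
contact_force: [-0.8, -0.3, -2.7]
finger_gap: 0.0582
```

```bash
python3 -m pendant '[0,0,-0.01,0.05,0,0,0, 0,0,0,0,0,0,0, 0,0,0,0,0,0,0]'
python3 -m pendant '[0,0,0,0.03,0,0,0, 0,0,0,0,0,0,0, 0,0,0,0,0,0,0]'
python3 -m pendant '[0,0,0,0.02,0,0,0, 0,0,0,0,0,0,0, 0,0,0,0,0,0,0]'
```

```text
time: 30.65
ee_pos: [0.5316, 0.0476, 0.1708]
tool_rot: [0.0, 1.0, -0.0, -0.0]
contact_force: [-0.2, -0.3, -1.2]
finger_gap: 0.058
time: 30.95
ee_pos: [0.5316, 0.0477, 0.1694]
tool_rot: [0.0, 1.0, -0.0, -0.0]
contact_force: [-0.3, -1.0, -1.6]
finger_gap: 0.0579
time: 31.25
ee_pos: [0.532, 0.0477, 0.169]
tool_rot: [0.0, 1.0, 0.0, 0.0]
contact_force: [-2.5, -0.3, 10.4]
finger_gap: 0.0581
```

```bash
python3 -m pendant '[0,0,0,-0.01,0,0,0, 1,0,0,0,0,0,0, 1,0,0,0,0,0,0, 1,0,0,0,0,0,0, 1,0,0,-0.3,0,0,0, 1,0,0,-0.7,0,0,0, 1,0,0,-0.6,0,0,0, 1,0,0,0,0,0,0, 1,0,0,0,0,0,0, 1,0,0,0,0,0,0]'
python3 -c "
from h import *
stackfit((.532,.0474),.188,'w22.png')"
python3 -m pendant '[1,0.1,-0.3,0,0,0,0, 1,0.15,-0.6,0,0,0,0, 1,0.2,-0.7,0,0,0,0, 1,0.2,-0.7,0,0,0,0, 1,0.2,-0.7,0.2,0,0,0, 1,0.2,-0.7,0.4,0,0,0, 1,0.15,-0.6,0.5,0,0,0, 1,0.1,-0.3,0.5,0,0,0, 1,0,0,0,0,0,0, 1,0,0,0,0,0,0]'
python3 -m pendant '[1,0,0,0,0,0,0, 1,0,0,0,0,0,0, 1,0,0,0,0,0,0]'
cat > lid.py <<'E'
from h import *
def lid(name,g=(.475,-.183)):
    C=cam("wrist"); o=readout.get_obs(); shot("wrist",name); im=cv2.imread("pics/raw_"+name)
    from scipy.optimize import minimize
    u,v=w2px(C,[[*g,.02]])[0];S=3; w=int(1.3*.029*C[0][0,0]/np.linalg.norm(C[1]@np.array([*g,.02])+C[2]))+6
    x0,y0=max(int(u-w),0),max(int(v-w),0); m=brassmask(im[y0:y0+2*w,x0:x0+2*w],S); m=cv2.morphologyEx(m,cv2.MORPH_OPEN,np.ones((5,5)))
    cs,_=cv2.findContours(m,cv2.RETR_EXTERNAL,cv2.CHAIN_APPROX_NONE); cc=max(cs,key=cv2.contourArea); mm=np.zeros_like(m); cv2.drawContours(mm,[cc],-1,1,-1)
    def f(p):
        a=np.zeros_like(mm)
        for P in ([circ(C,p,.029,.014),circ(C,p,.029,.010),circ(C,p,.0245,.01),circ(C,p,.0195,0)],[circ(C,p,.0085,.014),circ(C,p,.0085,.036)]):
            q=(np.vstack(P)-[x0,y0]+.5)*S-.5; cv2.fillPoly(a,[np.round(cv2.convexHull(q.astype(np.float32))*16).astype(np.int32)],1,shift=4)
        return -float((a&mm).sum())/float((a|mm).sum())
    g=np.array(g); r=minimize(f,g,method="Nelder-Mead",options=dict(initial_simplex=[g,g+[.006,0],g+[0,.006]],xatol=1e-4))
    M=R.from_quat(o["tool_rot"]).as_matrix(); d=r.x-o["ee_pos"][:2]
    print("lid",r.x.round(4),-r.fun,"tool",(M.T@[*d,0]/.05)[:2].round(3),"ee",o["ee_pos"].round(4),o["tool_rot"].round(4))
    overlay(C,"raw_"+name,"o_"+name,[(r.x,.029,.014,(0,0,255)),(r.x,.0085,.036,(255,0,0))],None,1.5)
E
python3 -c "
from lid import *
lid('w23.png')"
```

```text
time: 32.25
ee_pos: [0.5312, 0.0476, 0.248]
tool_rot: [0.0, 1.0, -0.0, -0.001]
contact_force: [-0.1, -0.2, 0.1]
finger_gap: 0.0853
stack [0.5319 0.0474] 0.8145063160931796 ee [0.5312 0.0476 0.248 ] [ 2.e-04  1.e+00 -1.e-04 -6.e-04]
time: 33.3
ee_pos: [0.466, -0.1825, 0.1686]
tool_rot: [0.001, 1.0, 0.0, -0.001]
contact_force: [0.5, -0.2, 0.3]
finger_gap: 0.0854
time: 33.6
ee_pos: [0.4671, -0.1819, 0.1695]
tool_rot: [-0.0, 1.0, -0.0, 0.001]
contact_force: [0.4, 0.6, 0.0]
finger_gap: 0.0854
lid [ 0.4785 -0.1837] 0.9502487562189055 tool [-0.229 -0.037] ee [ 0.4671 -0.1819  0.1695] [-4.e-04  1.e+00 -1.e-04  6.e-04]
```

View pics/o_w22.png

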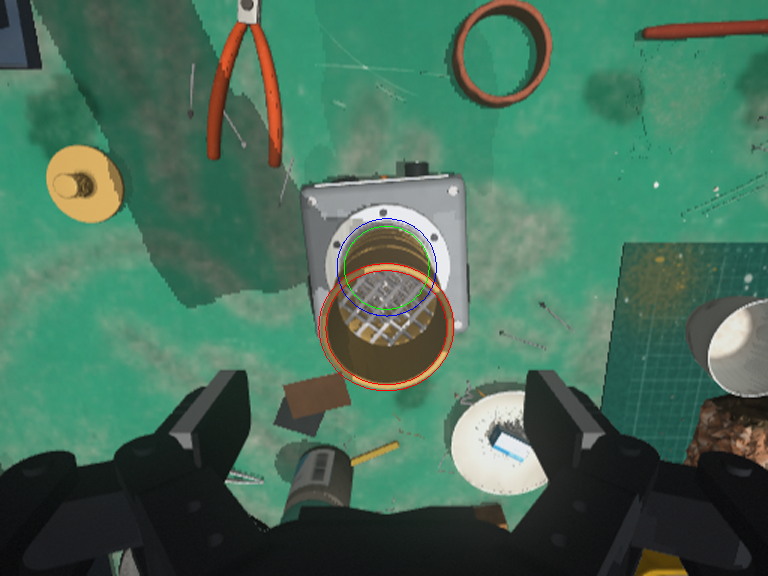

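View pics/o_w23.png

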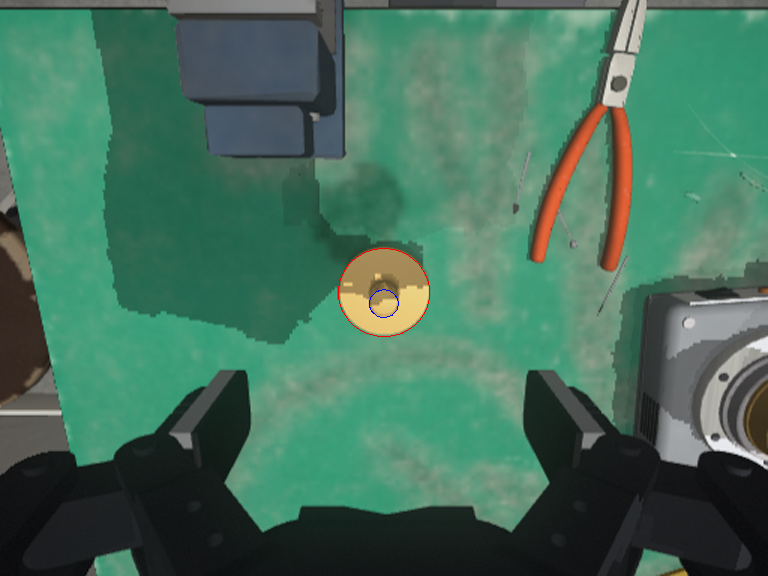

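```bash
python3 -c "
from h import *
C=cam('wrist')
for z in (0,.05,.09): print(px2w(C,215/1.5,105,z),px2w(C,330/1.5,105,z),px2w(C,335/1.5,5,z))
C=cam('top'); 
im=cv2.imread('pics/top0.png')[225:325,310:400];cv2.imwrite('pics/v.png',cv2.resize(im,None,fx=6,fy=6))
o=np.array([[.4785,-.1837,.014]]);print(w2px(C,o))"
```

```text
[ 0.39578734 -0.28732554  0.        ] [ 0.39571299 -0.21659339  0.        ] [ 0.31425549 -0.21112593  0.        ]
[ 0.39639337 -0.26955     0.05      ] [ 0.39633155 -0.21073812  0.05      ] [ 0.32860183 -0.20619208  0.05      ]
[ 0.39687819 -0.25532956  0.09      ] [ 0.39682639 -0.20605391  0.09      ] [ 0.34007891 -0.202245    0.09      ]
[[339.52112147 232.07315535]]
```

View pics/v.png

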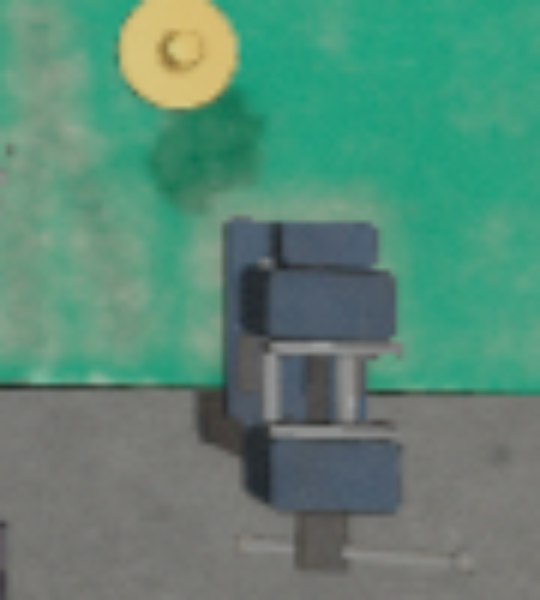

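```bash
python3 -m pendant '[1,-0.23,-0.04,0.5,0,0,0, 1,0,0,0.6,0,0,0, 1,0,0,0.6,0,0,0, 1,0,0,0.5,0,0,0, 1,0,0,0.4,0,0,0, 0.6,0,0,0.17,0,0,0, 0.6,0,0,0,0,0,0, 0.6,0,0,0,0,0,0, 0.6,0,0,0,0,0,0, 0.6,0,0,0,0,0,0]'
python3 -c "
from lid import *
lid('w24.png',(.4785,-.1837))"
```

```text
time: 34.65
ee_pos: [0.4785, -0.1845, 0.0312]
tool_rot: [0.0, 1.0, -0.0, 0.001]
contact_force: [-0.2, 0.1, 1.1]
finger_gap: 0.0514
lid [ 0.4783 -0.1837] 0.9393586141776342 tool [0.005 0.017] ee [ 0.4785 -0.1845  0.0312] [ 2.e-04  1.e+00 -2.e-04  7.e-04]
```

View pics/o_w24.png

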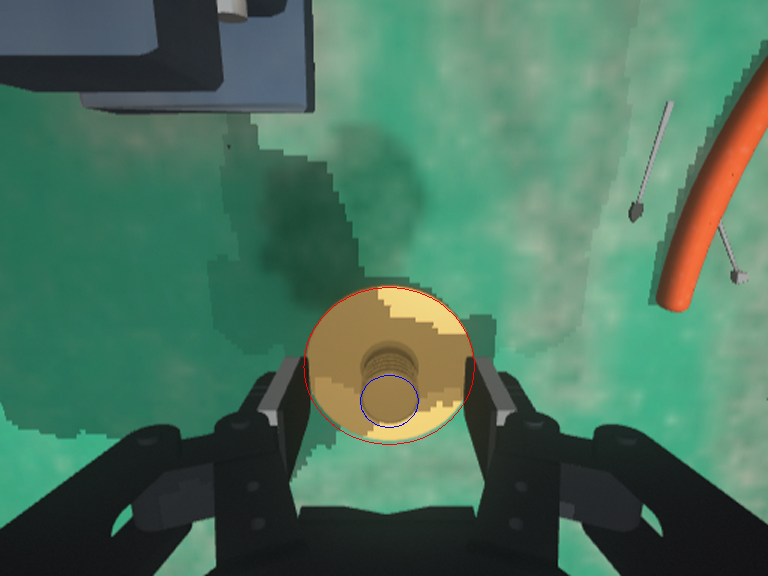

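```bash
python3 -m pendant '[0.3,0,0.015,0,0,0,0, 0,0,0,0,0,0,0, 0,0,0,0,0,0,0, 0,0,0,0,0,0,0, 0,0,0,0,0,0,0, 0,0,0,0,0,0,0, 0,0,0,0,0,0,0, 0,0,0,0,0,0,0, 0,0,0,0,0,0,0]' 50
python3 -c "
from h import *
shot('wrist','w25.png',(128,160,400,384),2.5)"
```

```text
time: 35.6
ee_pos: [0.4781, -0.1836, 0.0307]
tool_rot: [0.0, 1.0, -0.0, 0.0]
contact_force: [-1.0, 1.3, 8.3]
finger_gap: 0.0151
```

View pics/w25.png

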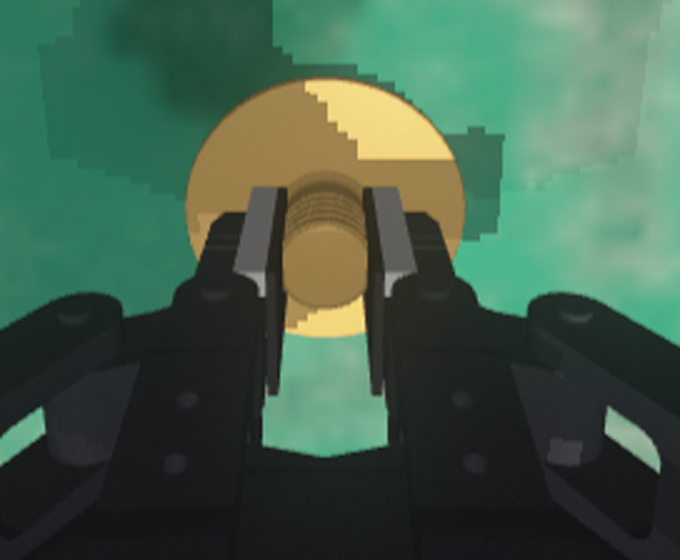

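```bash
python3 -m pendant '[0,0,0,-0.2,0,0,0, 0,0,0,-0.5,0,0,0, 0,0,0,-0.8,0,0,0, 0,0,0,-0.8,0,0,0, 0,0,0,-0.8,0,0,0, 0,0,0,-0.8,0,0,0, 0,0,0,-0.5,0,0,0, 0,-0.1,0.3,-0.2,0,0,0, 0,-0.15,0.6,0,0,0,0, 0,-0.2,0.7,0,0,0,0]'
python3 -m pendant '[0,-0.2,0.7,0,0,0,0, 0,-0.2,0.7,0,0,0,0, 0,-0.12,0.7,0,0,0,0, 0,-0.05,0.6,0,0,0,0, 0,-0.03,0.31,0,0,0,0, 0,0,0,0,0,0,0, 0,0,0,0,0,0,0, 0,0,0,0,0,0,0, 0,0,0,0,0,0,0]'
python3 -c "
from h import *
o=readout.get_obs();print(o['ee_pos'],o['tool_rot'])
C=cam('wrist');shot('wrist','w26.png');c=(.532,.0475);e=o['ee_pos']
overlay(C,'raw_w26.png','o26.png',[(c,.029,.188,(255,0,0)),(e,.029,e[2]-.0167,(0,0,255)),(e,.0085,e[2]+.0053,(0,0,255))],None,1.5)
shot('side','s26.png',None,1.5)"
```

```text
time: 36.65
ee_pos: [0.5004, -0.1035, 0.2615]
tool_rot: [0.001, 1.0, -0.0, 0.001]
contact_force: [1.0, 0.6, -1.3]
finger_gap: 0.0154
time: 37.55
ee_pos: [0.5306, 0.0458, 0.2605]
tool_rot: [0.001, 1.0, -0.0, 0.0]
contact_force: [0.2, -0.7, -1.2]
finger_gap: 0.0152
[0.53055688 0.04584191 0.26053187] [ 8.94699199e-04  9.99999589e-01 -1.45862386e-04  1.93383904e-05]
```

View pics/o26.png

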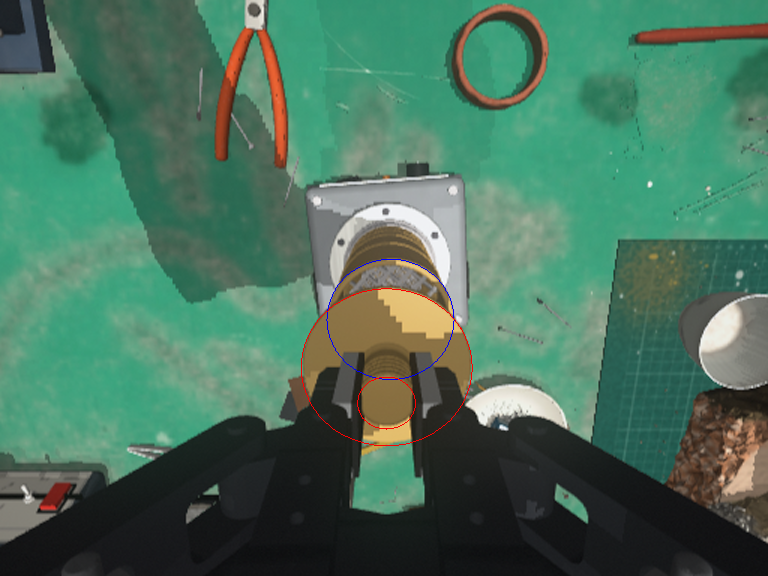

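View pics/s26.png

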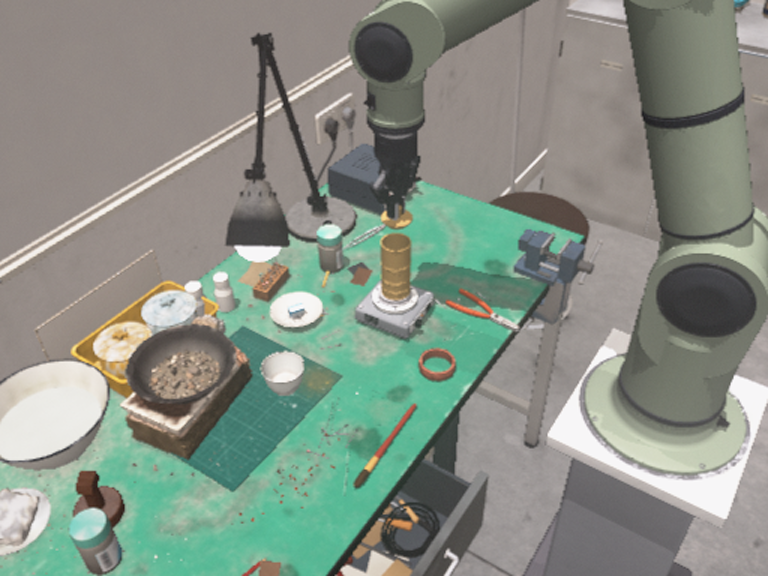

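```bash
python3 -m pendant '[0,-0.02,0.03,0.1,0,0,0, 0,0,0,0.25,0,0,0, 0,0,0,0.25,0,0,0, 0,0,0,0.1,0,0,0, 0,0,0,0,0,0,0, 0,0,0,0,0,0,0, 0,0,0,0,0,0,0]'
python3 -c "
from h import *
o=readout.get_obs();print(o['ee_pos'],o['tool_rot'])
C=cam('wrist');shot('wrist','w27.png');c=(.532,.0475);e=o['ee_pos']
overlay(C,'raw_w27.png','o27.png',[(c,.029,.188,(255,0,0)),(e,.029,e[2]-.0167,(0,0,255)),(e,.0085,e[2]+.0053,(0,0,255))],(160,140,360,310),4)"
```

```text
time: 38.35
ee_pos: [0.5318, 0.0484, 0.2257]
tool_rot: [0.0, 1.0, 0.0, 0.0]
contact_force: [-0.1, 0.8, -1.2]
finger_gap: 0.015
[0.53184278 0.04838573 0.22571738] [1.72073269e-04 9.99999945e-01 2.50199754e-05 2.80669136e-04]
```

View pics/o27.png

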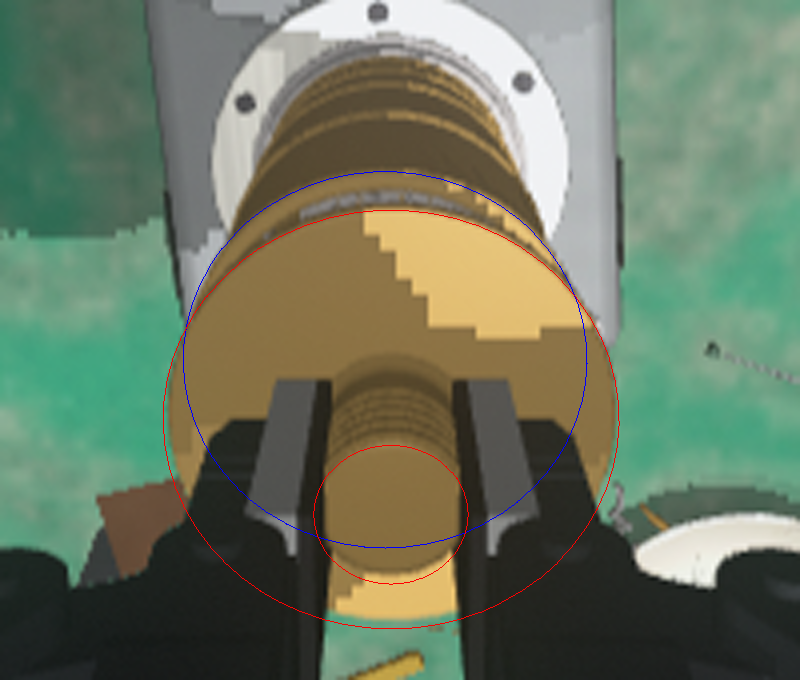

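```bash
python3 -m pendant '[0,0,-0.018,0.1,0,0,0, 0,0,0,0.1,0,0,0, 0,0,0,0,0,0,0, 0,0,0,0,0,0,0]'
python3 -m pendant '[0,0,0,0.07,0,0,0, 0,0,0,0,0,0,0, 0,0,0,0,0,0,0]'
python3 -m pendant '[0,0,0,0.04,0,0,0, 0,0,0,0,0,0,0, 0,0,0,0,0,0,0]'
```

```text
time: 38.8
ee_pos: [0.5316, 0.0475, 0.2152]
tool_rot: [0.0, 1.0, -0.0, -0.0]
contact_force: [-0.4, -0.4, -1.2]
finger_gap: 0.015
time: 39.1
ee_pos: [0.5316, 0.0475, 0.2118]
tool_rot: [0.0, 1.0, -0.0, -0.0]
contact_force: [0.4, -0.9, -1.4]
finger_gap: 0.0148
time: 39.4
ee_pos: [0.5316, 0.0475, 0.2099]
tool_rot: [0.0, 1.0, -0.0, -0.0]
contact_force: [-0.0, -0.4, -0.6]
finger_gap: 0.0149
```

```bash
python3 -m pendant '[0,0,0,0.03,0,0,0, 0,0,0,0,0,0,0, 0,0,0,0,0,0,0]'
python3 -m pendant '[0,0,0,0.015,0,0,0, 0,0,0,0,0,0,0, 0,0,0,0,0,0,0]'
```

```text
time: 39.7
ee_pos: [0.5318, 0.0475, 0.2086]
tool_rot: [0.0, 1.0, 0.0, 0.0]
contact_force: [-0.1, 0.6, 5.3]
finger_gap: 0.0149
time: 40.0
ee_pos: [0.5322, 0.0476, 0.2085]
tool_rot: [0.0, 1.0, 0.0, 0.001]
contact_force: [-2.0, 0.1, 14.1]
finger_gap: 0.0151
```

```bash
python3 -m pendant '[0,0,0,-0.015,0,0,0, 0.6,0,0,0,0,0,0, 0.8,0,0,0,0,0,0, 0.8,0,0,0,0,0,0, 0.8,0,0,-0.3,0,0,0, 0.8,0,0,-0.6,0,0,0, 1,0,0,-0.8,0,0,0, 1,0,-0.3,-0.3,0,0,0, 1,0,-0.7,0,0,0,0, 1,0,-0.9,0,0,0,0]'
python3 -m pendant '[1,0,-0.9,0,0,0,0, 1,0,-0.9,0,0,0,0, 1,0,-0.9,0,0,0,0, 1,0,-0.9,0,0,0,0, 1,0,-0.7,0,0,0,0, 1,0,-0.4,0,0,0,0, 1,0,0,0,0,0,0, 1,0,0,0,0,0,0, 1,0,0,0,0,0,0]'
python3 -c "
from h import *
C=cam('side');Ct=cam('top')
shot('side','s28.png',None,1.5);shot('top','t28.png',(60,80,420,290),2.1);shot('wrist','w28.png',None,1.5)
c=(.532,.0475);it=[(c,.029,z,(0,0,255)) for z in (.066,.084,.106,.140,.188,.192)]+[(c,.0085,.214,(255,0,0))]
overlay(C,'raw_s28.png','os28.png',it,(225,120,305,235),5)"
```

```text
time: 41.0
ee_pos: [0.5318, -0.0471, 0.3089]
tool_rot: [-0.001, 1.0, 0.0, 0.001]
contact_force: [1.5, -0.2, -1.3]
finger_gap: 0.0852
time: 41.9
ee_pos: [0.5318, -0.2813, 0.3083]
tool_rot: [-0.0, 1.0, 0.0, -0.0]
contact_force: [0.3, -0.2, -0.1]
finger_gap: 0.0857
```

View pics/os28.png

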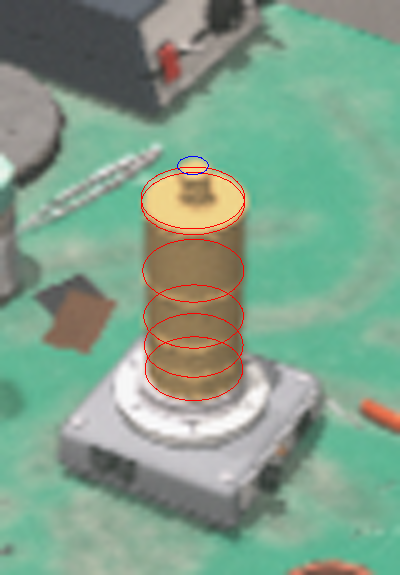

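View pics/t28.png

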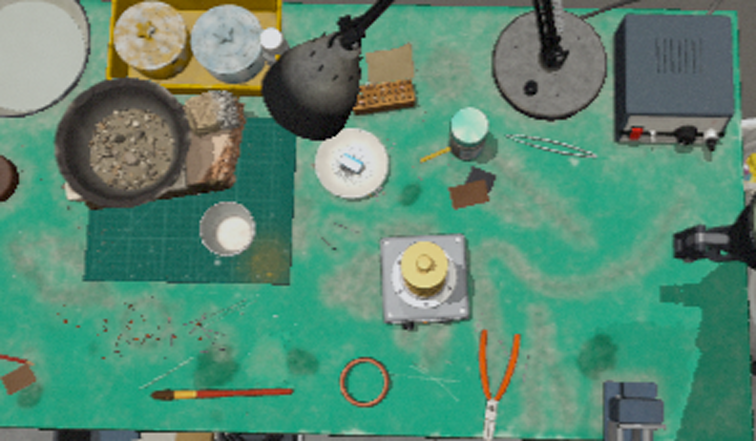

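View pics/w28.png

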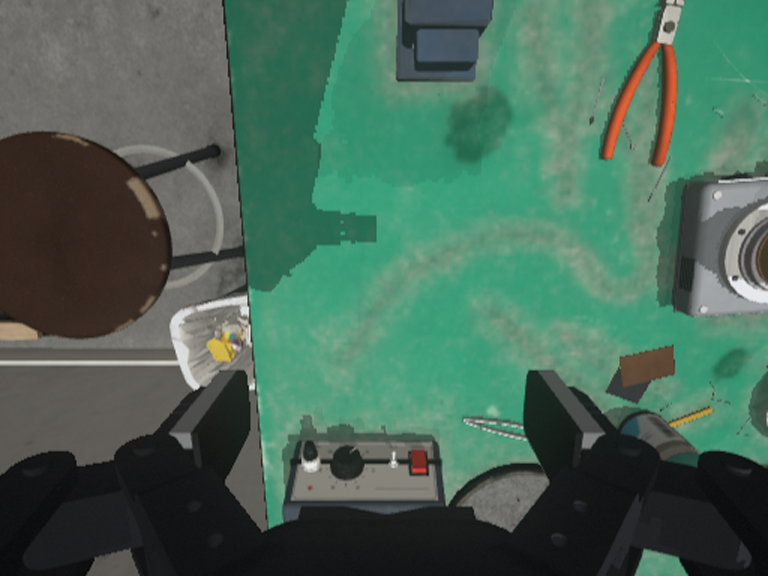

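```bash
python3 -c "
from plant import robot
print(robot.sign_off())"
```

```text
the job is handed in; nothing more can be done
None
```

The sieve set is built on the shaker and handed in at about 42 s of the 99 s allowed. The order from the bottom is pan, fine sieve, medium sieve, coarse sieve, lid.

**Seating:** Each piece met resistance (10–20 N) within 0.3 mm of the height worked out for it sitting fully home.

**Last checks:** After I moved the arm clear, the side view showed an upright, level stack, with the rim heights within about a pixel of prediction. In the top view the cup, jar, bangle and pliers were where they started.

**Disagreements:**
- The first top-camera estimate put the socket ring 2–3 mm from the wrist camera's. I used a value between them, and the pan seated cleanly at (0.532, 0.047).
- Just before placing, the held lid looked about 2 mm lower than expected in the wrist view. It still seated at the predicted height.
- After the coarse sieve was placed, the automatic outline match was poor (0.81 overlap, against about 0.99 for the earlier pieces). The drawn overlay and the contact height both matched.

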